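# Try out the folding stay of the cutlery chest

## Robot

A 6-joint arm with a two-finger parallel gripper is mounted at the origin on the work surface. World frame = base frame: x ahead of the robot, y to its left, z up, the work surface at z = 0. Lengths are in m, angles in rad, forces in N, time in s.
With the tool pointing down it reaches from about 0.35 to 0.875 m from the base axis. Payload 15.5 kg.
Tool frame: the origin (TCP) lies on the mounting face of the last link; the fingertips stand 173 mm ahead of it and the grasp point (between the pads) lies 155 mm ahead of it; z points along the fingers, x is the direction in which the jaws open and shut, and the axes are right-handed (so a half turn about z gives the same grasp; the last joint's range is limited). The gripper opens to 85 mm and grips with 20 to 120 N. Pads are 22 mm wide; open, the fingers measure 114 mm over their backs; the gripper's body (76 mm by 85 mm) begins 54 mm behind the grasp point. The pads swing forward as they close: fully open they stand 13 mm farther back than shut.
Start: joints at [-1.423, 0.494, 1.345, -0, 1.302, -0.096], TCP at [0.15, -0.607, 0.405] pointing down, gripper open.
Joint ranges: [-2.91, 2.91], [-0.82, 2.16], [0.22, 2.67], [-1.22, 4.37], [0.12, 2.79], [-3.08, 3.08]. Speed limits (rad/s): [1.89, 1.89, 2.57, 3.01, 3.01, 3.01].

## Interface

Orientations are given as a rotation vector (axis times angle).
In Python, from rig import read_state, grab_frame, camera_info, close_job, boxes_of, outline_of gives the robot as it stands. The module is installed in compiled form; this text tells all that it offers.
- The arm moves only by the tool servo_tool, never from a script. Its argument "targets" is a list of rows, each an object with "slide": the shift along the tool's x, y, z each as a share of 0.15 m, from -1 to 1, a list of three; "delta_rot": the turn, a rotation vector about the tool's x, y, z each as a share of 90 degrees, from -1 to 1, a list of three; "gripper": the closure, from -1 (fully open) to 1 (shut). In form: [{"slide": [dx, dy, dz], "delta_rot": [ax, ay, az], "gripper": gripper}, ...]. A call has 1 to 20 rows; each row is the pose to reach, as a shift and turn from the pose commanded when the call began, along the tool's axes at that moment; what a row does not reach only later rows make up. A row lasts 1/10 s, in which the tool goes at most 50 mm and 8.59 degrees, less where a joint would pass 70% of its speed; a pose out of reach is approached as far as the arm can. A call with a number of a shift or a turn outside -1 to 1 is refused whole. A call with a gripper value outside its range is refused whole. The fingers move at their own pace and stop on an object; "grip_force" is the grip in N (left out, the last holds). Time passes only in rows, so rows that repeat a pose let the fingers close. It gives the time, the measured TCP pose, the force and the opening at its end, in the units of the state.
- read_state(): the state, without advancing time (a new reading comes with each control period).
- grab_frame(name): name is "side" or "top" or "wrist"; returns (picture, depth): 420x560x3 uint8, red, green, blue; 420x560 float32, m along the optical axis (not along the pixel's ray), 0 where there is no reading.
- camera_info(name): a dict with "intrinsics" (3x3 intrinsics, pixels), "dist" ([k1, k2, p1, p2, k3] as OpenCV has them; the pictures are not rectified), "eye" and "rotation" of the camera in the world; the wrist camera has in their place "hand_eye" (4x4, takes a point from camera to tool coordinates, whose origin is the TCP and whose axes are the tool frame's). Camera axes: x right, y down, z forward; pixel columns grow to the right and rows downward; lengths in m; the calibration is good to about 2 mm. A picture is of the moment at which its call begins: read the wrist's pose just before it. camera_info takes no time and is no camera call.
- close_job(): hands the job in, once; it reports no verdict.
Trained networks look in the newest picture that a camera, given by its name, has taken for a name from the list of things; names that differ only in an ending like _2 or _b are one class to them, and where a whole thing is asked for, a point or a joint stands for the part that bears it (a point fixed in the world has none). Each returns a list of dicts, best first, with "score" (0 to 1); they miss things now and then, are a little off and sometimes report something else, mostly with a low value. They report only what shows in the picture. A call takes as long as a camera call.
- boxes_of(camera, query): "at" ([x, y, z] in m, in world coordinates, good to about 4 mm: the middle of the surface that is visible of it).
- outline_of(camera, query): "region" (420x560 bool, what is visible of it).
The state is a dict: "clock": time; "joint_pos": joint angles; "qvel": joint speeds; "tau": joint torques, N m; "tcp_pos": TCP position; "tool_rot": TCP orientation; "wrist_force": force on the tool from outside, world axes, zero at the start; "torque": the same for the moment, N m; "finger_gap": finger opening in m.
Only numpy, scipy, OpenCV 4.12 (cv2) and the standard library are available. Lean on these libraries where they do the work, as an engineer would, in place of code of your own. Each camera call takes 0.05 s, during which the arm holds its last target.

## Task

The folding stay on the lid of the cutlery chest has just been refitted: raise the lid by its bar until you feel the stay snap over into its lock, without straining the stay, and let go so that the stay alone carries the lid for a good second. Then break the stay by drawing its red grip up and towards the bar side, again without straining it, and lower the lid gently until it is fully shut, without letting it fall. Leave the bowl, the cup and the loaf tin where they are.

Things in the scene. Friction and masses are not known exactly. Their poses are not given: they have to be found in the camera images.
- chest: Open-topped stainless cutlery chest with a lid, fixed to the worktop: 200 mm deep (its x), 280 mm wide (its y), 100 mm high, walls 6 mm. Origin: centre of the underside. Its x axis points level from the bar side to the hinge side, its y axis to the left as seen from the bar side, z up. The stay is on its right (-y) flank.
- lid_hinge (a point): Middle of the lid's level hinge line, on the chest's far (+x) rim: 100 mm along +x and 105 mm up from the chest's origin; the line runs along the chest's y axis. The hinge is stiff (about 0.4 N m): let go above about 1.0 rad with the stay broken, the lid stays where it is; lower down it falls shut.
- lid (a joint): Opening angle of the lid (rad): 0 shut, grows as the bar rises. Aluminium panel with a blue inlay, 200 mm (from the hinge line) x 280 mm x 8 mm, about 0.6 kg. How far the stay lets it open before it is tight differs from start to start: between about 1.14 and 1.39 rad; once locked and let go it sinks back about 0.03 rad.
- lid_bar (a point): Middle of the lid's bar: round, wooden, 12 mm thick, 130 mm long, parallel to the hinge line and 245 mm from it, held off the lid's front edge by an 8 mm rod at each end (38 mm free between bar and edge). Lid shut, it is 105 mm above the worktop. It can be pinched from above and turns between the pads as the lid swings. Lifting takes about 4 to 5 N.
- stay_knee (a joint): Angle of the stay's middle joint (rad): -0.1 to 0.1 folded (lid shut), 2.82 both links in line, 3.17 locked at its stop. Close to in line, a weak spring snaps it over to the stop. To break the lock the joint is pulled back through the in-line position; from about 2.3 down it no longer snaps back. The lid comes down as the stay folds.
- stay_grip (a point): Middle of the red grip on the stay's knee, a round pin 14 mm thick parallel to the hinge line, free from 20 to 88 mm outside the chest's right flank (this point: 62 mm). Locked, it is 125 to 145 mm above the worktop and 60 to 90 mm from the hinge. Closed fingers can hook it from its hinge side and draw it towards the bar side and up (4 to 7 N), round its 70 mm circle about the foot.
- stay_foot (a joint): Give (m) of the sprung foot pin of the stay on the right flank; it is clamped 75 to 91 mm above the worktop, 100 to 110 mm on the bar side of the hinge line. 0 at rest, plus when the stay is pulled, 1 mm per 12 N. Snapping over or breaking slowly gives 1 to 1.5 mm; past 2.2 mm either way the stay is strained. Stay tight, each mm of bar travel adds about 2 N at the bar; at most 10 N may be added.
- bowl: Blue ceramic bowl, 116 mm across, 55 mm high, standing left of the chest. Origin: centre of its underside. Leave alone.
- cup: White ceramic cup, 72 mm across, 50 mm high, standing on the bar side of the chest, towards the left. Origin: centre of its underside. Leave alone.
- loaf_tin: Aluminium loaf tin, 100 x 190 mm, 60 mm high, standing right of the chest. Origin: centre of its underside. Leave alone.

How it is judged:
On the way, in this order (a step that is already met when the one before it is completed fails the run):
1. the lid stands raised with its stay locked over, and nothing of the robot touches lid or stay for a second (value of joint lid above 1 rad and value of joint stay_knee above 3.08 rad and contact force between each of the fingers, the arm and chest below 0.2 N), for 1 s.
2. the stay is broken with the lid still up (value of joint stay_knee below 2.5 rad and value of joint lid above 0.6 rad), for 0.05 s.
At the end, for the whole second after the job is handed in: The lid is shut (within 0.02 rad, about 5 mm at the bar) and at rest, the stay folded (its joint below 0.3 rad) (value of joint lid below 0.02 rad and value of joint stay_knee below 0.3 rad and velocity of joint lid between -0.05 and 0.05 rad/s); the robot touches nothing.
It fails at once if the stay is strained: its foot gives more than 2.2 mm (26 N) (value of joint stay_foot above 0.0022 m or value of joint stay_foot below -0.0022 m).
It fails at once if the lid falls or slams: it comes down faster than 1.6 rad/s (0.4 m/s at the bar) (velocity of joint lid below -1.6 rad/s).
It fails at once if the bowl, the cup or the loaf tin is moved by more than 15 mm (distance of any of bowl, cup, loaf_tin from where it was at the start of the episode above 0.015 m).
It also fails if it takes over 72 s, if anything falls off the work surface, if the arm or the gripper's body presses on something with over 40 N, if the wrist force passes 120 N, or if a joint passes its speed limit or range.

## Working session

There is one attempt and no reset: what is moved stays moved. The work goes in short steps, Python scripts to look and compute and a tool call to move; the robot and the scene stay as the last step left them, time stands still between calls to the robot, and variables do not carry over. Pictures are saved under pics/ and viewed, and the job is handed in when it is done.

Besides the shell and the picture viewer there is one more tool, called as name([rows], argument=value, ...), one row to a line, values as JSON. servo_tool: Moves the arm, as the interface text tells. Its arguments: {"type":"object","properties":{"targets":{"type":"array","items":{"type":"object","properties":{"slide":{"type":"array","items":{"type":"number","minimum":-1,"maximum":1}},"delta_rot":{"type":"array","items":{"type":"number","minimum":-1,"maximum":1}},"gripper":{"type":"number"}}}},"grip_force":{"type":"number"}},"required":["targets"]}

```bash
mkdir -p pics; ls
python3 - <<'E'
from rig import *
import cv2,numpy as np
s=read_state(); print(s)
for c in ("side","top","wrist"):
    p,d=grab_frame(c); cv2.imwrite(f"pics/{c}0.png",p[:,:,::-1]); i=camera_info(c); print(c,i)
    for q in ("chest","lid","lid_bar","stay_grip","bowl","cup","loaf_tin"):
        try:
            r=boxes_of(c,q); print(q,[(np.round(x['at'],3).tolist(),round(x['score'],2)) for x in r[:2]])
        except Exception as e: print(q,e)
print(read_state()['clock'])
E
```

```text
pics
{'clock': 0.0, 'joint_pos': array([-1.42350569e+00,  4.94209856e-01,  1.34612717e+00,  2.51258228e-05,
        1.30253985e+00, -9.54793443e-02]), 'qvel': array([ 0.00029322, -0.00119413,  0.00148108,  0.00138158, -0.00170939,
        0.00040295]), 'tau': array([ 2.16315377e-03, -8.82155442e+01, -3.83871889e+01, -1.78539981e-04,
        1.01316429e-02,  1.61641623e-05]), 'tcp_pos': array([ 0.15024259, -0.60651886,  0.40408489]), 'tool_rot': array([-2.47336687e+00,  1.93556016e+00,  1.43627299e-03]), 'wrist_force': array([ 0.30750804, -0.08857078,  0.6879229 ]), 'torque': array([ 0.00050984, -0.04981225,  0.00354554]), 'finger_gap': 0.08518071726088934}
side {'intrinsics': array([[434.02771098,   0.        , 281.82457991],
       [  0.        , 434.02771098, 214.91692413],
       [  0.        ,   0.        ,   1.        ]]), 'dist': array([-0.0420467,  0.       ,  0.       ,  0.       ,  0.       ]), 'eye': array([-0.04555289,  0.73373602,  0.65946722]), 'rotation': array([-0.84584997,  2.33956673, -1.3081195 ])}
chest []
lid [([0.589, 0.119, 0.114], 0.81)]
lid_bar [([0.583, 0.123
[... 811 characters left out ...]
4, 0.008], 0.77)]
wrist {'intrinsics': array([[364.52099353,   0.        , 279.52337964],
       [  0.        , 364.52099353, 214.01195125],
       [  0.        ,   0.        ,   1.        ]]), 'dist': array([-0.09076091,  0.        ,  0.        ,  0.        ,  0.        ]), 'hand_eye': array([[ 9.99998933e-01, -1.71238791e-05,  1.46078625e-03,
         6.06434442e-04],
       [-3.81700734e-04,  9.62134078e-01,  2.72576357e-01,
        -6.92976422e-02],
       [-1.41013979e-03, -2.72576624e-01,  9.62133045e-01,
         3.15133654e-02],
       [ 0.00000000e+00,  0.00000000e+00,  0.00000000e+00,
         1.00000000e+00]])}
chest []
lid []
lid_bar []
stay_grip []
bowl []
cup []
loaf_tin []
1.2
```

View pics/side0.png

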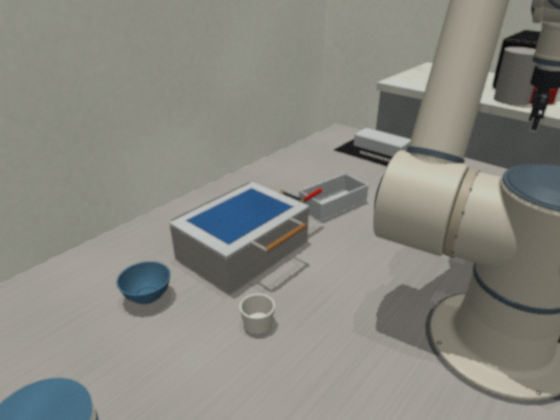

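View pics/top0.png

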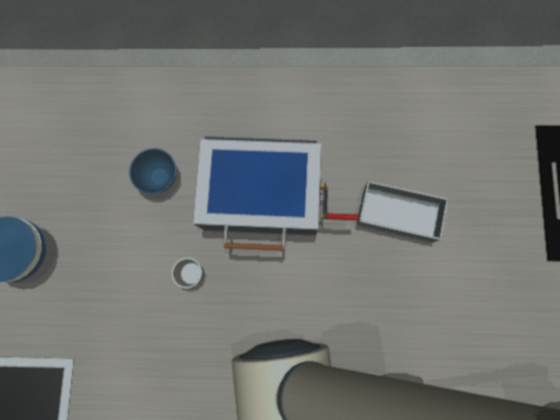

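Side: chest around (240,235), orange bar (285,236), red grip (312,194), cup (257,315), bowl (145,285). Top: lid (260,184), bar (253,245), grip (341,216), tin (400,212). Now I'll measure the bar, the inlay and the grip precisely.

```bash
cat > h.py <<'E'
from rig import *
import cv2,numpy as np
from scipy.spatial.transform import Rotation as R
def cam(c,st=None):
    i=camera_info(c)
    if 'eye' in i: return i, R.from_rotvec(i['rotation']).as_matrix(), np.array(i['eye'])
    H=np.array(i['hand_eye']); Rt=R.from_rotvec(st['tool_rot']).as_matrix()
    return i, Rt@H[:3,:3], Rt@H[:3,3]+st['tcp_pos']
def rays(c,uv,st=None):
    i,Rm,e=cam(c,st)
    n=cv2.undistortPoints(np.array(uv,float).reshape(-1,1,2),i['intrinsics'],i['dist']).reshape(-1,2)
    return e, np.c_[n,np.ones(len(n))]@Rm.T
def onz(c,uv,z,st=None):
    e,d=rays(c,uv,st); return e+d*((z-e[2])/d[:,2])[:,None]
def bydepth(c,uv,D,st=None):
    e,d=rays(c,uv,st); uv=np.array(uv).astype(int).reshape(-1,2); return e+d*D[uv[:,1],uv[:,0]][:,None]
def proj(c,P,st=None):
    i,Rm,e=cam(c,st); return cv2.projectPoints((np.atleast_2d(P)-e)@Rm,np.zeros(3),np.zeros(3),i['intrinsics'],i['dist'])[0].reshape(-1,2)
def hsv(p): return cv2.cvtColor(p,cv2.COLOR_RGB2HSV)
def mask(p,k):
    h=hsv(p); H,S,V=h[...,0].astype(int),h[...,1],h[...,2]
    if k=='red': m=((H<5)|(H>172))&(S>150)&(V>70)
    if k=='orange': m=(H>=6)&(H<20)&(S>110)&(V>60)
    if k=='blue': m=(H>105)&(H<125)&(S>180)
    n,l,st,_=cv2.connectedComponentsWithStats(m.astype(np.uint8))
    return m,l,st
E
python3 - <<'E'
from h import *
for c in ('top','side'):
    p,D=grab_frame(c)
    for k,z in (('orange',.109),('red',None),('blue',.111)):
        m,l,st=mask(p,k)
        o=np.argsort(-st[1:,4])[:3]+1
        for j in o: print(c,k,st[j])
        for j in o[:2]:
            v,u=np.nonzero(l==j); uv=np.c_[u,v].astype(np.float32)
            if len(u)<15: continue
            r=cv2.minAreaRect(uv); b=cv2.boxPoints(r); 
            P=bydepth(c,uv,D); print('  med depth pt',np.median(P,0).round(4),'rect',np.round(r[0],1),np.round(r[1],1))
            zz=z or np.median(P[:,2]); print('  corners z',zz, onz(c,b,zz)[:,:2].round(4).tolist(),'ctr',onz(c,[r[0]],zz).round(4).tolist())
E
```

```text
top orange [225 244  58   6 201]
top orange [322 187   2   1   2]
  med depth pt [0.4609 0.1075 0.111 ] rect [253.5 246.3] [57.1  3.5]
  corners z 0.109 [[0.459, 0.1721], [0.4668, 0.1721], [0.4632, 0.0456], [0.4555, 0.0458]] ctr [[0.4611, 0.1087, 0.109]]
top red [327 214  31   6 125]
  med depth pt [ 0.5302 -0.0859  0.1135] rect [342.  216.4] [30.2  4. ]
  corners z 0.11350074368105656 [[0.5264, -0.0524], [0.5355, -0.0528], [0.5333, -0.119], [0.5242, -0.1185]] ctr [[0.5298, -0.0857, 0.1135]]
top blue [267 187   3   5   6]
top blue [271 191   4   3   6]
top blue [265 189   2   4   5]
side orange [267 224  39  27 217]
side orange [303 200   1   1   1]
  med depth pt [0.4585 0.1122 0.1099] rect [285.8 236.2] [ 5.1 44.4]
  corners z 0.109 [[0.4683, 0.1668], [0.4658, 0.0374], [0.4498, 0.0478], [0.4535, 0.1746]] ctr [[0.4594, 0.1094, 0.109]]
side red [549  88   8  15  73]
side red [305 189  16  11  63]
side red [530  98   2   5   6]
  med depth pt [ 0.2086 -1.2828  0.181 ] rect [552.5  95. ] [14.  7.]
  corners z 0.18096782079179236 [[0.2388, -1.362], [0.2158, -1.3838], [0.1736, -1.1601], [0.1944, -1.1408]] ctr [[0.2046, -1.256, 0.181]]
  med depth pt [ 0.5268 -0.0832  0.1116] rect [312.8 193.9] [ 3.8 17.5]
  corners z 0.11156957861258443 [[0.5342, -0.0576], [0.5332, -0.1228], [0.5187, -0.1113], [0.5202, -0.0473]] ctr [[0.5265, -0.0841, 0.1116]]
```

Run:
```python
from h import *
p,D=grab_frame('top')
h=hsv(p); print(h[184,260],h[150,300])
m=((h[...,0]>100)&(h[...,0]<130)&(h[...,1]>140)&(h[...,2]>60)).astype(np.uint8)
n,l,st,_=cv2.connectedComponentsWithStats(m)
j=[j for j in range(1,n) if st[j,4]>2000]; print(st[j])
for jj in j:
    v,u=np.nonzero(l==jj)
    P=onz('top',np.c_[u,v],.113)
    r=cv2.minAreaRect((P[:,:2]*1000).astype(np.float32)); print(r, np.median(bydepth('top',np.c_[u,v],D)[:,2]))
# lid white + blue via outline
for q in ('lid','chest'):
    boxes=outline_of('top',q)
    for o in boxes[:2]:
        v,u=np.nonzero(o['region']); P=onz('top',np.c_[u,v],.113); print(q,o['score'],len(u),cv2.minAreaRect((P[:,:2]*1000).astype(np.float32)))
# depth-based lid: points with z in .1-.125 near
vv,uu=np.mgrid[100:280,170:340]; uv=np.c_[uu.ravel(),vv.ravel()]
P=bydepth('top',uv,D); k=(P[:,2]>.10)&(P[:,2]<.13)
M=np.zeros((420,560),np.uint8); M[uv[k,1],uv[k,0]]=1
M=cv2.morphologyEx(M,cv2.MORPH_OPEN,np.ones((9,9)))
v,u=np.nonzero(M); Q=bydepth('top',np.c_[u,v],D); print('depth lid',np.median(Q[:,2]),cv2.minAreaRect((Q[:,:2]*1000).astype(np.float32)))
# stay depth
for q in ('bowl','cup','loaf_tin'):
    for c in ('top',):
        for o in outline_of(c,q)[:1]:
            v,u=np.nonzero(o['region']); P=bydepth(c,np.c_[u,v],D); zt=np.percentile(P[:,2],97); k=P[:,2]>zt-.015
            print(q,zt,cv2.minAreaRect((P[k,:2]*1000).astype(np.float32)))
big=cv2.resize(p[120:270,170:460],None,fx=2.7,fy=2.7,interpolation=cv2.INTER_CUBIC); cv2.imwrite('pics/topzoom.png',big[:,:,::-1])
```

```text
[108 180 122] [103  20 177]
[[ 208  151   99   65 5840]]
((605.82177734375, 104.04083251953125), (214.296142578125, 143.80615234375), 88.0565414428711) 0.11113328863724226
lid 0.79 11276 ((578.1128540039062, 62.091163635253906), (364.61566162109375, 251.74005126953125), 88.12555694580078)
chest 0.86 12340 ((580.9607543945312, 61.99536895751953), (364.6029357910156, 257.21746826171875), 88.12984466552734)
depth lid 0.110569833197951 ((607.6526489257812, 103.83021545410156), (283.177734375, 208.06915283203125), 87.45640563964844)
bowl 0.0572904014364842 ((510.1215515136719, 224.87057495117188), (510.3875427246094, 112.08247375488281), 45.92374038696289)
cup 0.052305508850486855 ((402.9700622558594, 154.23280334472656), (64.89717102050781, 300.0340881347656), 0.3067859709262848)
loaf_tin 0.061501533870953314 ((523.7335205078125, -148.01686096191406), (180.6634979248047, 390.8505859375), 20.25749397277832)
```

View pics/topzoom.png

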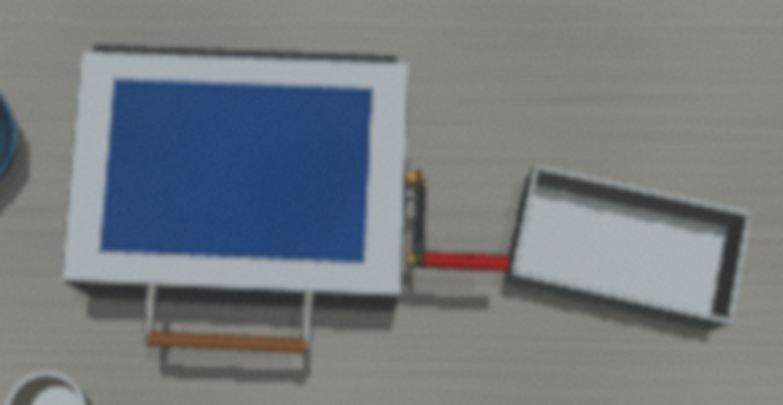

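servo_tool([
  {"slide":[-0.09,-0.47,0],"delta_rot":[0,0,-0.09],"gripper":-0.2},
  {"slide":[-0.18,-0.93,0],"delta_rot":[0,0,-0.18],"gripper":-0.2},
  {"slide":[-0.18,-0.93,0],"delta_rot":[0,0,-0.27],"gripper":-0.2},
  {"slide":[-0.18,-0.93,0],"delta_rot":[0,0,-0.36],"gripper":-0.2},
  {"slide":[-0.18,-0.93,0],"delta_rot":[0,0,-0.45],"gripper":-0.2},
  {"slide":[-0.18,-0.93,0],"delta_rot":[0,0,-0.54],"gripper":-0.2},
  {"slide":[-0.18,-0.93,0],"delta_rot":[0,0,-0.63],"gripper":-0.2},
  {"slide":[-0.18,-0.93,0],"delta_rot":[0,0,-0.72],"gripper":-0.2},
  {"slide":[-0.18,-0.93,0],"delta_rot":[0,0,-0.81],"gripper":-0.2},
  {"slide":[-0.18,-0.93,0],"delta_rot":[0,0,-0.824],"gripper":-0.2},
  {"slide":[-0.18,-0.93,0],"delta_rot":[0,0,-0.824],"gripper":-0.2},
], grip_force=30)

```text
clock: 2.7
tcp_pos: [0.2792, -0.5469, 0.4047]
tool_rot: [-3.141, 0.058, 0.0]
wrist_force: [-0.2, 0.1, -0.4]
finger_gap: 0.051
```

servo_tool([
  {"slide":[0.2,-0.33,0],"gripper":-0.2},
  {"slide":[0.4,-0.66,0],"gripper":-0.2},
  {"slide":[0.5,-1,0],"gripper":-0.2},
  {"slide":[0.5,-1,0],"gripper":-0.2},
])

```text
validation failed for argument at $.ta...
```

servo_tool([
  {"slide":[0.15,-0.33,0],"gripper":-0.2},
  {"slide":[0.3,-0.66,0],"gripper":-0.2},
  {"slide":[0.5,-1,0],"gripper":-0.2},
  {"slide":[0.5,-1,0],"gripper":-0.2},
])

```text
validation failed for argument at $.ta...
```

servo_tool([
  {"slide":[0,-0.33,0],"gripper":-0.2},
  {"slide":[0,-0.66,0],"gripper":-0.2},
  {"slide":[0.05,-1,0],"gripper":-0.2},
  {"slide":[0.05,-1,0],"gripper":-0.2},
])

```text
validation failed for argument at $.ta...
```

servo_tool([
  {"slide":[0,-0.33,0.1],"gripper":-0.2},
  {"slide":[0,-0.66,0.2],"gripper":-0.2},
  {"slide":[0,-0.9,0.3],"gripper":-0.2},
  {"slide":[0,-0.9,0.3],"gripper":-0.2},
  {"slide":[0,-0.9,0.3],"gripper":-0.2},
])

```text
validation failed for argument at $.ta...
```

servo_tool([
  {"slide":[0.2,-0.33,0],"delta_rot":[0,0,0],"gripper":-0.2},
  {"slide":[0.4,-0.66,0],"delta_rot":[0,0,0],"gripper":-0.2},
  {"slide":[0.5,-1,0],"delta_rot":[0,0,0],"gripper":-0.2},
  {"slide":[0.5,-1,0],"delta_rot":[0,0,0],"gripper":-0.2},
])

```text
clock: 3.1
tcp_pos: [0.3602, -0.396, 0.4047]
tool_rot: [-3.14, 0.056, 0.0]
wrist_force: [0.6, -0.6, -0.0]
finger_gap: 0.0514
```

servo_tool([
  {"slide":[0.2,-0.33,0],"delta_rot":[0,0,0],"gripper":-0.2},
  {"slide":[0.4,-0.66,0],"delta_rot":[0,0,0],"gripper":-0.2},
  {"slide":[0.5,-1,0],"delta_rot":[0,0,0],"gripper":-0.2},
  {"slide":[0.5,-1,0],"delta_rot":[0,0,0],"gripper":-0.2},
])

```text
clock: 3.5
tcp_pos: [0.4402, -0.2491, 0.4048]
tool_rot: [-3.14, 0.055, -0.0]
wrist_force: [-0.5, -1.0, 0.5]
finger_gap: 0.0513
```

servo_tool([
  {"slide":[0,-0.33,0],"delta_rot":[0,0,0],"gripper":-0.2},
  {"slide":[0,-0.66,0],"delta_rot":[0,0,0],"gripper":-0.2},
  {"slide":[0,-1,0],"delta_rot":[0,0,0],"gripper":-0.2},
  {"slide":[0,-1,0],"delta_rot":[0,0,0],"gripper":-0.2},
])

```text
clock: 3.9
tcp_pos: [0.4438, -0.0979, 0.4048]
tool_rot: [-3.14, 0.051, 0.001]
wrist_force: [-1.4, -0.2, -0.5]
finger_gap: 0.0511
```

servo_tool([
  {"slide":[0,-0.33,0.1],"delta_rot":[0,0,0],"gripper":-0.2},
  {"slide":[0,-0.66,0.2],"delta_rot":[0,0,0],"gripper":-0.2},
  {"slide":[0,-0.9,0.3],"delta_rot":[0,0,0],"gripper":-0.2},
  {"slide":[0,-0.9,0.3],"delta_rot":[0,0,0],"gripper":-0.2},
])

```text
clock: 4.3
tcp_pos: [0.4484, 0.0357, 0.3582]
tool_rot: [-3.14, 0.052, 0.004]
wrist_force: [0.1, 0.1, 0.4]
finger_gap: 0.0515
```

```bash
cat >> h.py <<'E'
def shares(target,st,rv=None):
    Rt=R.from_rotvec(st['tool_rot']); d=Rt.inv().apply(np.array(target)-st['tcp_pos'])/.15
    return d.round(3)
E
python3 - <<'E'
from h import *
for c in ('wrist','top'):
    st=read_state(); p,D=grab_frame(c); cv2.imwrite(f'pics/{c}1.png',p[:,:,::-1])
    m,l,s=mask(p,'orange'); o=np.argsort(-s[1:,4])[:2]+1
    for j in o:
        v,u=np.nonzero(l==j); uv=np.c_[u,v].astype(np.float32)
        if len(u)<30: continue
        r=cv2.minAreaRect(uv); P=bydepth(c,uv,D,st); print(c,s[j],np.median(P,0).round(4), onz(c,[r[0]],.110,st).round(4), onz(c,cv2.boxPoints(r),.11,st)[:,:2].round(4).tolist())
st=read_state();print(st['tcp_pos'],st['tool_rot'],st['wrist_force'],st['clock'])
print(shares([.461,.1088,.330],st))
E
```

```text
wrist [ 291    0   20  213 3793] [0.4625 0.109  0.1095] [[0.4627 0.1068 0.11  ]] [[0.4554, 0.0438], [0.4593, 0.1639], [0.4693, 0.1635], [0.4667, 0.0434]]
wrist [491 316  14  12 118] [ 0.6014 -0.0427  0.1087] [[ 0.6001 -0.0413  0.11  ]] [[0.5944, -0.0364], [0.6043, -0.0371], [0.6059, -0.0463], [0.5959, -0.0455]]
[0.44906635 0.03286677 0.35955792] [ 3.14083606e+00 -5.33781894e-02 -4.49748986e-04] [-0.37750949  0.53052657  0.21169517] 4.4
[ 0.062 -0.509  0.197]
```

View pics/wrist1.png

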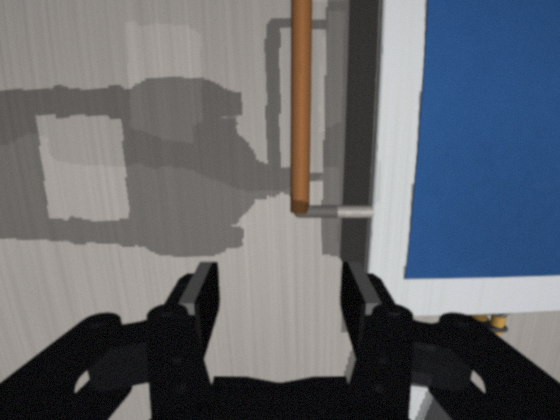

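servo_tool([
  {"slide":[0.04,-0.25,0],"delta_rot":[0,0,0],"gripper":0.15},
  {"slide":[0.07,-0.5,0.1],"delta_rot":[0,0,0],"gripper":0.15},
  {"slide":[0.07,-0.51,0.2],"delta_rot":[0,0,0],"gripper":0.15},
  {"slide":[0.07,-0.51,0.2],"delta_rot":[0,0,0],"gripper":0.15},
  {"slide":[0.07,-0.51,0.3],"delta_rot":[0,0,0],"gripper":0.15},
  {"slide":[0.07,-0.51,0.4],"delta_rot":[0,0,0],"gripper":0.15},
  {"slide":[0.07,-0.51,0.5],"delta_rot":[0,0,0],"gripper":0.15},
  {"slide":[0.07,-0.51,0.6],"delta_rot":[0,0,0],"gripper":0.15},
  {"slide":[0.07,-0.51,0.66],"delta_rot":[0,0,0],"gripper":0.15},
  {"slide":[0.07,-0.51,0.66],"delta_rot":[0,0,0],"gripper":0.15},
])

```text
clock: 5.4
tcp_pos: [0.4621, 0.1077, 0.2605]
tool_rot: [3.141, -0.056, -0.001]
wrist_force: [-0.4, -0.7, 0.2]
finger_gap: 0.0366
```

Run:
```python
from h import *
for k in range(3):
    st=read_state(); p,D=grab_frame('wrist'); print(st['tcp_pos'],st['wrist_force'],st['torque'])
cv2.imwrite('pics/wrist2.png',p[:,:,::-1])
```

```text
[0.46209017 0.10770865 0.2604733 ] [-0.4281721  -0.69139966  0.16655889] [ 0.02603512 -0.0711745  -0.04553097]
[0.46217059 0.10798002 0.26098904] [ 0.13991335 -0.91148139  1.64691156] [-0.0158438   0.0228671  -0.05911645]
[0.462215   0.10819698 0.26129113] [ 0.03614473  0.69515021 -0.41855834] [-0.01450172 -0.01928255 -0.00293222]
```

View pics/wrist2.png

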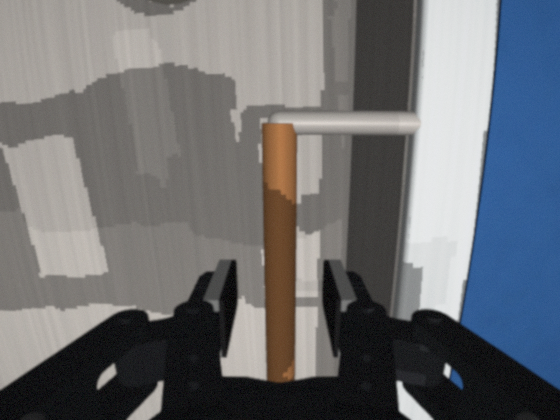

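Bar (column 280) sits centred between the pads. Closing.

servo_tool([
  {"slide":[0,0,0],"delta_rot":[0,0,0],"gripper":1},
  {"slide":[0,0,0],"delta_rot":[0,0,0],"gripper":1},
  {"slide":[0,0,0],"delta_rot":[0,0,0],"gripper":1},
  {"slide":[0,0,0],"delta_rot":[0,0,0],"gripper":1},
], grip_force=30)

```text
clock: 5.95
tcp_pos: [0.4622, 0.1088, 0.2613]
tool_rot: [3.141, -0.053, 0.002]
wrist_force: [1.8, -1.3, 8.4]
finger_gap: 0.0111
```

Run:
```python
from h import *
for k in range(2):
    st=read_state(); p,D=grab_frame('wrist'); print(st['clock'],st['tcp_pos'],st['wrist_force'],st['finger_gap'])
```

```text
5.95 [0.46218701 0.10880987 0.26125345] [ 1.77154476 -1.34819831  8.43931244] 0.011131881269812996
6.0 [0.46221357 0.10881156 0.26128052] [ 1.13020221 -2.07688625  7.65729601] 0.010891755840301751
```

```bash
cat >> h.py <<'E'
def arc(t0,ts,r=.245):
    for t in ts:
        print(round(t,3), [round(r*(np.cos(t0)-np.cos(t))/.15,3),0,round(-r*(np.sin(t)-np.sin(t0))/.15,3)])
E
python3 - <<'E'
from h import *
arc(0,np.arange(.06,.61,.06))
E
```

```text
0.06 [np.float64(0.003), 0, np.float64(-0.098)]
0.12 [np.float64(0.012), 0, np.float64(-0.196)]
0.18 [np.float64(0.026), 0, np.float64(-0.292)]
0.24 [np.float64(0.047), 0, np.float64(-0.388)]
0.3 [np.float64(0.073), 0, np.float64(-0.483)]
0.36 [np.float64(0.105), 0, np.float64(-0.575)]
0.42 [np.float64(0.142), 0, np.float64(-0.666)]
0.48 [np.float64(0.185), 0, np.float64(-0.754)]
0.54 [np.float64(0.232), 0, np.float64(-0.84)]
0.6 [np.float64(0.285), 0, np.float64(-0.922)]
```

servo_tool([
  {"slide":[0.003,0,-0.098],"delta_rot":[0,0,0],"gripper":1},
  {"slide":[0.012,0,-0.196],"delta_rot":[0,0,0],"gripper":1},
  {"slide":[0.026,0,-0.292],"delta_rot":[0,0,0],"gripper":1},
  {"slide":[0.047,0,-0.388],"delta_rot":[0,0,0],"gripper":1},
  {"slide":[0.047,0,-0.388],"delta_rot":[0,0,0],"gripper":1},
])

```text
clock: 6.55
tcp_pos: [0.4691, 0.1086, 0.3201]
tool_rot: [-3.141, 0.053, -0.002]
wrist_force: [0.5, -0.0, -0.8]
finger_gap: 0.011
```

Run:
```python
from h import *
for k in range(2):
    st=read_state(); p,D=grab_frame('side'); print(st['clock'],st['tcp_pos'],st['wrist_force'],st['finger_gap'])
cv2.imwrite('pics/side1.png',p[:,:,::-1])
```

```text
6.55 [0.46907758 0.10858073 0.32011031] [ 0.51727257 -0.01690902 -0.84901494] 0.010983106838184013
6.6 [0.46890329 0.10857367 0.31924966] [ 2.28572937 -1.32200034 -1.76677711] 0.010853753450085638
```

View pics/side1.png

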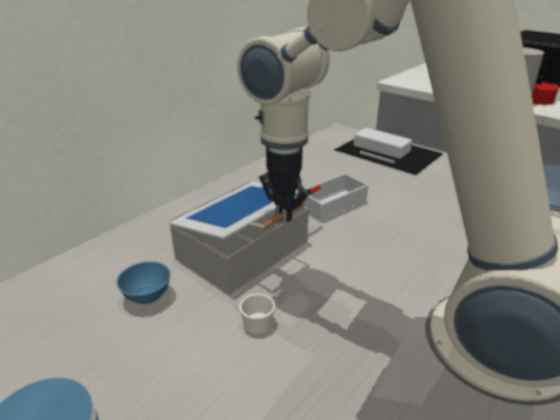

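The lid is rising with the bar gripped. Continuing.

Run:
```python
from h import *
arc(.24,np.arange(.32,.81,.08));
```

```text
0.32 [np.float64(0.036), 0, np.float64(-0.126)]
0.4 [np.float64(0.082), 0, np.float64(-0.248)]
0.48 [np.float64(0.138), 0, np.float64(-0.366)]
0.56 [np.float64(0.203), 0, np.float64(-0.479)]
0.64 [np.float64(0.276), 0, np.float64(-0.587)]
0.72 [np.float64(0.359), 0, np.float64(-0.689)]
0.8 [np.float64(0.449), 0, np.float64(-0.783)]
```

servo_tool([
  {"slide":[0.036,0,-0.126],"delta_rot":[0,0,0],"gripper":1},
  {"slide":[0.082,0,-0.248],"delta_rot":[0,0,0],"gripper":1},
  {"slide":[0.138,0,-0.366],"delta_rot":[0,0,0],"gripper":1},
  {"slide":[0.203,0,-0.479],"delta_rot":[0,0,0],"gripper":1},
  {"slide":[0.276,0,-0.587],"delta_rot":[0,0,0],"gripper":1},
  {"slide":[0.359,0,-0.689],"delta_rot":[0,0,0],"gripper":1},
  {"slide":[0.449,0,-0.783],"delta_rot":[0,0,0],"gripper":1},
  {"slide":[0.449,0,-0.783],"delta_rot":[0,0,0],"gripper":1},
])

```text
clock: 7.45
tcp_pos: [0.5345, 0.1066, 0.4372]
tool_rot: [-3.141, 0.052, 0.011]
wrist_force: [-35.7, 1.4, 32.9]
finger_gap: 0.0107
```

```bash
cat >> h.py <<'E'
C0=np.array([.606,.104]); EX=np.array([np.cos(np.radians(-1.9)),np.sin(np.radians(-1.9))]); EY=np.array([-EX[1],EX[0]])
def ch(P): P=np.atleast_2d(P); d=P[:,:2]-C0; return np.c_[d@EX,d@EY,P[:,2]]
def world(c): c=np.array(c); q=C0+c[0]*EX+c[1]*EY; return np.array([q[0],q[1],c[2]])
def theta(st,tz=.155):
    c=ch(st['tcp_pos'])[0]; dx=.1-c[0]; dz=c[2]-tz-.105; return np.arctan2(dz,dx), np.hypot(dx,dz)
def grip(c,save=None):
    st=read_state(); p,D=grab_frame(c)
    if save: cv2.imwrite('pics/'+save,p[:,:,::-1])
    m,l,s=mask(p,'red'); out=[]
    for j in range(1,len(s)):
        if s[j,4]<15: continue
        v,u=np.nonzero(l==j); uv=np.c_[u,v].astype(np.float32); P=ch(bydepth(c,uv,D,st)); q=np.median(P,0)
        if abs(q[0])<.15 and -.3<q[1]<-.1: 
            # centre line: ray through mask centroid
            e,d=rays(c,[uv.mean(0)],st); y=q[1]; ec=ch(e)[0]; dc=np.r_[d[0,:2]@EX,d[0,:2]@EY,d[0,2]]
            out.append((s[j,4],q.round(4),P.min(0).round(3),P.max(0).round(3),ec.round(4),(dc/np.linalg.norm(dc)).round(4)))
    return st,out
E
python3 - <<'E'
from h import *
for c in ('top','side','wrist'):
    st,o=grip(c,f'{c}3.png'); print(c,o); print(st['clock'],st['tcp_pos'],st['wrist_force'],theta(st))
E
```

```text
top [(np.int32(135), array([-0.0357, -0.1914,  0.1548]), array([-0.04 , -0.225,  0.148]), array([-0.031, -0.159,  0.159]), array([-0.2312, -0.1077,  1.0356]), array([ 0.2159, -0.0931, -0.972 ]))]
7.45 [0.53445482 0.10659143 0.43715855] [-35.66580709   1.43242222  32.93304428] (np.float64(0.8013588781872011), np.float64(0.24663512510743446))
side [(np.int32(44), array([-0.0388, -0.1917,  0.1521]), array([-0.043, -0.222,  0.148]), array([-0.035, -0.163,  0.156]), array([-0.6721,  0.6078,  0.6595]), array([ 0.556 , -0.7015, -0.4457]))]
7.5 [0.5338255  0.10660465 0.43641351] [-33.78553301   0.9442888   31.22727118] (np.float64(0.7974225779994848), np.float64(0.24653977547420822))
wrist []
7.55 [0.53351827 0.10661619 0.43604829] [-32.05102648   1.54266158  30.14803638] (np.float64(0.7954950538547841), np.float64(0.24649366347879784))
```

View pics/top3.png

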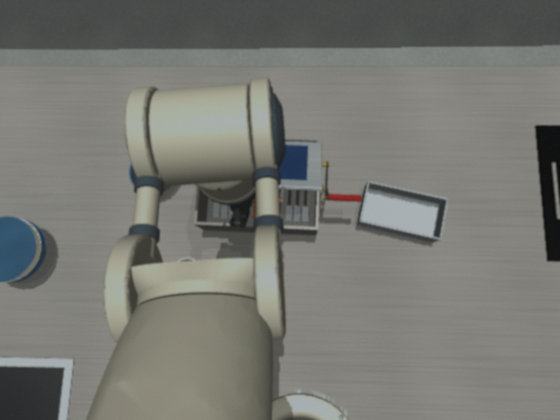

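View pics/side3.png

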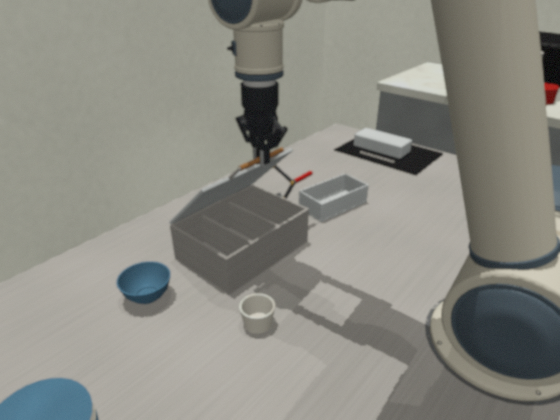

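servo_tool([
  {"slide":[-0.01,0,0.004],"delta_rot":[0,0,0],"gripper":1},
  {"slide":[-0.02,0,0.008],"delta_rot":[0,0,0],"gripper":1},
  {"slide":[-0.02,0,0.008],"delta_rot":[0,0,0],"gripper":1},
  {"slide":[-0.02,0,0.008],"delta_rot":[0,0,0],"gripper":1},
])

```text
clock: 8.0
tcp_pos: [0.5313, 0.1067, 0.4343]
tool_rot: [-3.141, 0.052, 0.009]
wrist_force: [-20.9, 2.6, 19.3]
finger_gap: 0.0108
```

Run:
```python
from h import *
for k in range(2):
    st=read_state(); grab_frame('top'); print(st['clock'],st['tcp_pos'],st['wrist_force'],st['torque'],theta(st,.158),theta(st))
```

```text
8.0 [0.53125598 0.10670491 0.43426261] [-20.86988518   2.5891521   19.26936478] [0.20082687 3.38152233 0.02910784] (np.float64(0.7751978385114396), np.float64(0.2447107262071909)) (np.float64(0.7838797855025978), np.float64(0.2468196005159245))
8.05 [0.5312633  0.10668821 0.43425018] [-21.03422051   0.63538285  18.21678535] [0.1954948  3.44868973 0.04152796] (np.float64(0.7751840769276652), np.float64(0.2446964031748683)) (np.float64(0.7838666458602658), np.float64(0.24680524878623403))
```

servo_tool([
  {"slide":[-0.005,0,-0.005],"delta_rot":[0,0,0],"gripper":1},
  {"slide":[-0.01,0,-0.01],"delta_rot":[0,0,0],"gripper":1},
  {"slide":[-0.01,0,-0.01],"delta_rot":[0,0,0],"gripper":1},
  {"slide":[-0.01,0,-0.01],"delta_rot":[0,0,0],"gripper":1},
])

```text
clock: 8.5
tcp_pos: [0.5316, 0.1066, 0.4359]
tool_rot: [-3.141, 0.053, 0.002]
wrist_force: [0.5, 3.4, -6.2]
finger_gap: 0.0108
```

Run:
```python
from h import *
for k in range(2):
    st=read_state(); grab_frame('top'); print(st['clock'],st['tcp_pos'],st['wrist_force'],theta(st,.158),theta(st))
```

```text
8.5 [0.5316439  0.10659251 0.43588826] [ 0.49219254  3.35827364 -6.16543194] (np.float64(0.7810418248687725), np.float64(0.24557304269760374)) (np.float64(0.7896434275294774), np.float64(0.24769426484368168))
8.55 [0.53172002 0.10661407 0.43602068] [ 0.9421002   2.50760384 -6.19498029] (np.float64(0.7816407293551715), np.float64(0.24561279268236139)) (np.float64(0.7902358002921724), np.float64(0.2477352780444641))
```

Run:
```python
from h import *
arc(.776,np.arange(.83,1.06,.04));
```

```text
0.83 [np.float64(0.063), 0, np.float64(-0.061)]
0.87 [np.float64(0.113), 0, np.float64(-0.104)]
0.91 [np.float64(0.163), 0, np.float64(-0.145)]
0.95 [np.float64(0.216), 0, np.float64(-0.185)]
0.99 [np.float64(0.27), 0, np.float64(-0.221)]
1.03 [np.float64(0.325), 0, np.float64(-0.256)]
```

servo_tool([
  {"slide":[0.063,0,-0.061],"delta_rot":[0,0,0],"gripper":1},
  {"slide":[0.113,0,-0.104],"delta_rot":[0,0,0],"gripper":1},
  {"slide":[0.163,0,-0.145],"delta_rot":[0,0,0],"gripper":1},
  {"slide":[0.216,0,-0.185],"delta_rot":[0,0,0],"gripper":1},
  {"slide":[0.27,0,-0.221],"delta_rot":[0,0,0],"gripper":1},
  {"slide":[0.27,0,-0.221],"delta_rot":[0,0,0],"gripper":1},
  {"slide":[0.27,0,-0.221],"delta_rot":[0,0,0],"gripper":1},
])

```text
clock: 9.3
tcp_pos: [0.5723, 0.1053, 0.471]
tool_rot: [-3.141, 0.053, -0.002]
wrist_force: [-6.4, 4.7, 9.2]
finger_gap: 0.0109
```

Run:
```python
from h import *
for c in ('top','side'):
    st,o=grip(c,f'{c}4.png'); print(c,o); print(st['clock'],st['tcp_pos'],st['wrist_force'],theta(st,.159))
```

```text
top [(np.int32(132), array([-0.0168, -0.1933,  0.1612]), array([-0.231, -0.224,  0.158]), array([-0.011, -0.108,  1.036]), array([-0.2312, -0.1077,  1.0356]), array([ 0.2375, -0.0936, -0.9669]))]
9.3 [0.57230172 0.10526096 0.47095895] [-6.4043529   4.66541832  9.16917125] (np.float64(0.997149291803718), np.float64(0.24640102298412803))
side [(np.int32(44), array([-0.0196, -0.1891,  0.159 ]), array([-0.023, -0.22 ,  0.154]), array([-0.016, -0.161,  0.163]), array([-0.6721,  0.6078,  0.6595]), array([ 0.5695, -0.6962, -0.437 ]))]
9.35 [0.57221943 0.10530349 0.47091184] [-5.71483085  4.13810144  9.54160707] (np.float64(0.9967603771945156), np.float64(0.2464068709876275))
```

```bash
cat > fit.py <<'E'
import numpy as np,sys
from scipy.optimize import least_squares,brentq
H=np.array([.1,.105])
def Apos(p,t): return H+p[2]*np.array([-np.cos(t+p[3]),np.sin(t+p[3])])
def K(p,t):
    F=p[:2];A=Apos(p,t);d=A-F;D=np.linalg.norm(d);a=(.07**2-p[4]**2+D*D)/(2*D);h2=.07**2-a*a;h=np.sqrt(max(h2,0));u=d/D
    return F+a*u+h*np.array([-u[1],u[0]])
def fit(data):
    def res(p):
        r=[]
        for t,k in data: r+=list((K(p,t)-k)/.001)
        r+=[(p[0]+.005)/.003,(p[1]-.085)/.004,p[3]/.05]
        return r
    return least_squares(res,[-.002,.087,.1,0,.068])
def tight(p):
    f=lambda t:np.linalg.norm(Apos(p,t)-p[:2])-.07-p[4]
    return brentq(f,.9,1.7)
E
python3 - <<'E'
from fit import *
d=[(0,np.array([-.0688,.108])),(.78,np.array([-.035,.149])),(.992,np.array([-.0158,.1557]))]
r=fit(d); print(r.x,r.cost,tight(r.x)); print([K(r.x,t) for t,_ in d])
E
```

```text
[-0.00243861  0.08688725  0.09911282  0.00584406  0.07007649] 0.566633558943871 1.3402828297795533
[array([-0.06914165,  0.10811706]), array([-0.03501786,  0.14884362]), array([-0.01572548,  0.15561467])]
```

Run:
```python
from h import *
arc(.992,np.arange(1.03,1.2,.04));
```

```text
1.03 [np.float64(0.053), 0, np.float64(-0.033)]
1.07 [np.float64(0.109), 0, np.float64(-0.065)]
1.11 [np.float64(0.167), 0, np.float64(-0.096)]
1.15 [np.float64(0.226), 0, np.float64(-0.124)]
1.19 [np.float64(0.286), 0, np.float64(-0.149)]
```

servo_tool([
  {"slide":[0.05,0,-0.038],"delta_rot":[0,0,0],"gripper":1},
  {"slide":[0.106,0,-0.071],"delta_rot":[0,0,0],"gripper":1},
  {"slide":[0.164,0,-0.102],"delta_rot":[0,0,0],"gripper":1},
  {"slide":[0.223,0,-0.131],"delta_rot":[0,0,0],"gripper":1},
  {"slide":[0.223,0,-0.131],"delta_rot":[0,0,0],"gripper":1},
  {"slide":[0.223,0,-0.131],"delta_rot":[0,0,0],"gripper":1},
])

```text
clock: 10.0
tcp_pos: [0.6062, 0.1042, 0.4905]
tool_rot: [-3.14, 0.053, -0.003]
wrist_force: [-0.6, 4.5, 5.6]
finger_gap: 0.0109
```

Run:
```python
from h import *
for c in ('top','side'):
    st,o=grip(c,f'{c}5.png'); print(c,o); print(st['clock'],st['tcp_pos'],st['wrist_force'],theta(st,.159))
```

```text
top [(np.int32(134), array([ 0.0017, -0.1917,  0.1617]), array([-0.003, -0.225,  0.159]), array([ 0.007, -0.16 ,  0.166]), array([-0.2312, -0.1077,  1.0356]), array([ 0.2567, -0.0931, -0.962 ]))]
10.0 [0.60617179 0.10416709 0.49047433] [-0.59997487  4.51461737  5.63410992] (np.float64(1.1556047513247798), np.float64(0.24750236102885811))
side [(np.int32(44), array([-0.0013, -0.1919,  0.16  ]), array([-0.004, -0.222,  0.155]), array([ 0.002, -0.164,  0.164]), array([-0.6721,  0.6078,  0.6595]), array([ 0.58  , -0.6907, -0.4319]))]
10.05 [0.60606138 0.10417277 0.49046984] [-0.60844349  5.4629896   3.65233863] (np.float64(1.1551888362963985), np.float64(0.24754286063896017))
```

View pics/side5.png

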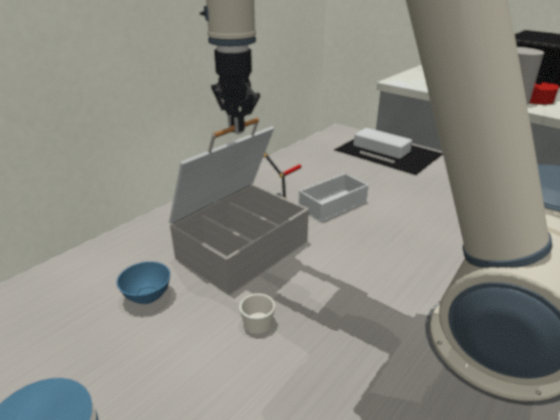

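Run:
```python
from fit import *
d=[(0,np.array([-.0688,.108])),(.78,np.array([-.035,.149])),(.992,np.array([-.0158,.1557])),(1.15,np.array([.0027,.157]))]
r=fit(d); print(r.x,r.cost,tight(r.x)); print([K(r.x,t).round(4) for t,_ in d])
for t in (1.25,1.28,1.3,1.32): print(t,K(r.x,t))
from h import arc
arc(1.15,[1.18,1.21,1.24,1.26,1.28])
```

```text
[-0.00239376  0.08699807  0.10051164 -0.00385733  0.06871349] 0.658949445292428 1.3206428320395625
[array([-0.0691,  0.1081]), array([-0.0351,  0.1489]), array([-0.0155,  0.1558]), array([0.0025, 0.1568])]
1.25 [0.01686114 0.15429777]
1.28 [0.02232775 0.15248736]
1.3 [0.02685913 0.15059263]
1.32 [0.03497985 0.14618602]
1.18 [np.float64(0.045), 0, np.float64(-0.019)]
1.21 [np.float64(0.091), 0, np.float64(-0.037)]
1.24 [np.float64(0.137), 0, np.float64(-0.054)]
1.26 [np.float64(0.168), 0, np.float64(-0.064)]
1.28 [np.float64(0.199), 0, np.float64(-0.074)]
```

Tight predicted near 1.32. Going to 1.24, then in millimetre steps.

servo_tool([
  {"slide":[0.022,0,-0.012],"delta_rot":[0,0,0],"gripper":1},
  {"slide":[0.044,0,-0.022],"delta_rot":[0,0,0],"gripper":1},
  {"slide":[0.067,0,-0.031],"delta_rot":[0,0,0],"gripper":1},
  {"slide":[0.09,0,-0.039],"delta_rot":[0,0,0],"gripper":1},
  {"slide":[0.113,0,-0.048],"delta_rot":[0,0,0],"gripper":1},
  {"slide":[0.136,0,-0.056],"delta_rot":[0,0,0],"gripper":1},
  {"slide":[0.136,0,-0.056],"delta_rot":[0,0,0],"gripper":1},
  {"slide":[0.136,0,-0.056],"delta_rot":[0,0,0],"gripper":1},
])

```text
clock: 10.9
tcp_pos: [0.6263, 0.1034, 0.4986]
tool_rot: [-3.141, 0.053, -0.003]
wrist_force: [-0.8, 6.9, 5.0]
finger_gap: 0.0105
```

```bash
cat > mon.py <<'E'
from h import *
def mon(cams=('top','side'),tz=.159,tag=None):
    W=[]
    for c in cams:
        st,o=grip(c,(c+tag+'.png') if tag else None); W.append(st['wrist_force'])
        q=[x[1]+.006*x[5] for x in o][:1]
        print(c,'K',[np.round(x[[0,2]],4).tolist() for x in q],end=' ')
    t,r=theta(st,tz); w=np.mean(W,0); wx=w[:2]@EX
    print('\nclk',st['clock'],'tcp',st['tcp_pos'].round(4),'th',round(t,4),'r',round(r,4),'F',w.round(1),'tang(push on tool, + = opening)',round(wx*np.sin(t)+w[2]*np.cos(t),1),'rad out',round(-wx*np.cos(t)+w[2]*np.sin(t),1),'gap',round(st['finger_gap'],4))
E
python3 -c "
from mon import *; mon()"
```

```text
top K [[0.0161, 0.1539]] side K [[0.0152, 0.1549]] 
clk 10.95 tcp [0.6263 0.1034 0.4986] th 1.2433 r 0.2478 F [-0.6  5.8  4.9] tang(push on tool, + = opening) 0.9 rad out 4.9 gap 0.0111
```

servo_tool([
  {"slide":[0.013,-0.003,-0.005],"delta_rot":[0,0,0],"gripper":1},
  {"slide":[0.026,-0.003,-0.01],"delta_rot":[0,0,0],"gripper":1},
  {"slide":[0.038,-0.003,-0.014],"delta_rot":[0,0,0],"gripper":1},
  {"slide":[0.05,-0.003,-0.018],"delta_rot":[0,0,0],"gripper":1},
  {"slide":[0.05,-0.003,-0.018],"delta_rot":[0,0,0],"gripper":1},
])

```text
clock: 11.5
tcp_pos: [0.6337, 0.1034, 0.501]
tool_rot: [3.141, -0.053, 0.001]
wrist_force: [-2.3, 2.1, 7.8]
finger_gap: 0.0105
```

```bash
python3 -c "
from mon import *; mon()"
```

```text
top K [[0.0216, 0.1519]] side K [[0.0207, 0.1521]] 
clk 11.55 tcp [0.6337 0.1034 0.501 ] th 1.2745 r 0.2478 F [-2.6  2.5  7.3] tang(push on tool, + = opening) -0.5 rad out 7.8 gap 0.0105
```

servo_tool([
  {"slide":[0.011,0,-0.005],"delta_rot":[0,0,0],"gripper":1},
  {"slide":[0.022,0,-0.009],"delta_rot":[0,0,0],"gripper":1},
  {"slide":[0.032,0,-0.013],"delta_rot":[0,0,0],"gripper":1},
  {"slide":[0.032,0,-0.013],"delta_rot":[0,0,0],"gripper":1},
])

```text
clock: 12.0
tcp_pos: [0.6387, 0.1033, 0.5024]
tool_rot: [3.141, -0.053, 0.0]
wrist_force: [1.2, 3.0, -0.1]
finger_gap: 0.0106
```

```bash
python3 -c "
from mon import *; mon()"
```

```text
top K [[0.0272, 0.1496]] side K [[0.0259, 0.1497]] 
clk 12.05 tcp [0.6386 0.1033 0.5023] th 1.2954 r 0.2477 F [ 2.1  2.6 -0.2] tang(push on tool, + = opening) 1.8 rad out -0.7 gap 0.0106
```

servo_tool([
  {"slide":[0.007,0,-0.002],"delta_rot":[0,0,0],"gripper":1},
  {"slide":[0.013,0,-0.004],"delta_rot":[0,0,0],"gripper":1},
  {"slide":[0.013,0,-0.004],"delta_rot":[0,0,0],"gripper":1},
])

```text
clock: 12.4
tcp_pos: [0.6404, 0.1032, 0.5029]
tool_rot: [3.141, -0.053, -0.0]
wrist_force: [2.3, 1.0, -4.4]
finger_gap: 0.0109
```

```bash
python3 -c "
from mon import *; mon()"
```

```text
top K [[0.0362, 0.1428]] side K [[0.0445, 0.1384]] 
clk 12.45 tcp [0.6403 0.1032 0.5029] th 1.3026 r 0.2477 F [ 0.8  1.8 -4.3] tang(push on tool, + = opening) -0.4 rad out -4.4 gap 0.0106
```

```bash
python3 -c "
from mon import *; mon(); mon(tag='6')
from fit import *
p=[-0.0024,0.087,0.1005,-.0039,.0687]
def knee(t,k):
    F=np.array(p[:2]);A=Apos(p,t);k=np.array(k)
    a=F-k;b=A-k; return np.linalg.norm(A-k), np.arctan2(a[0]*b[1]-a[1]*b[0],a@b)%(2*np.pi), np.linalg.norm(k-F)
print(knee(1.30,[.0445,.1384]),knee(1.295,[.0265,.1497]), np.pi+.35, np.linalg.norm(Apos(p,1.30)-p[:2]))
"
```

```text
top K [[0.046, 0.1378]] side K [[0.0444, 0.139]] 
clk 12.55 tcp [0.6402 0.1032 0.5028] th 1.3019 r 0.2477 F [-0.2  1.8 -4.7] tang(push on tool, + = opening) -1.5 rad out -4.5 gap 0.0107
top K [[0.0458, 0.1381]] side K [[0.0451, 0.1384]] 
clk 12.65 tcp [0.6402 0.1032 0.5028] th 1.3018 r 0.2477 F [-0.2  0.5 -5.4] tang(push on tool, + = opening) -1.6 rad out -5.1 gap 0.0104
(np.float64(0.06934248337343753), np.float64(3.461816440694789), np.float64(0.06958139119046126)) (np.float64(0.06918535395527763), np.float64(2.850880249275507), np.float64(0.06903984356876833)) 3.491592653589793 0.13714696716074642
```

Stay snapped over: grip jumped from (0.027, 0.150) to (0.046, 0.138) in chest x,z. Releasing and moving straight up.

servo_tool([
  {"slide":[0,0,0],"delta_rot":[0,0,0],"gripper":0.15},
  {"slide":[0,0,0],"delta_rot":[0,0,0],"gripper":0.15},
  {"slide":[0,0,0],"delta_rot":[0,0,0],"gripper":0.15},
  {"slide":[0,0,-0.1],"delta_rot":[0,0,0],"gripper":0.15},
  {"slide":[0,0,-0.2],"delta_rot":[0,0,0],"gripper":0.15},
  {"slide":[0,0,-0.4],"delta_rot":[0,0,0],"gripper":0.15},
  {"slide":[0,0,-0.6],"delta_rot":[0,0,0],"gripper":0.15},
  {"slide":[0,0,-0.6],"delta_rot":[0,0,0],"gripper":0.15},
])

```text
clock: 13.5
tcp_pos: [0.6402, 0.1032, 0.5977]
tool_rot: [-3.141, 0.053, -0.011]
wrist_force: [0.1, -0.8, 0.5]
finger_gap: 0.0361
```

```bash
python3 -c "
from mon import *; mon(tag='7')
p,D=grab_frame('side'); st=read_state()
m,l,s=mask(p,'orange'); j=np.argmax(s[1:,4])+1; v,u=np.nonzero(l==j); print(s[j],np.median(ch(bydepth('side',np.c_[u,v],D)),0))
"
```

```text
top K [[0.0454, 0.1376]] side K [[0.0447, 0.1389]] 
clk 13.55 tcp [0.6402 0.1032 0.5954] th 1.3749 r 0.3378 F [ 0.2 -0.   0.4] tang(push on tool, + = opening) 0.3 rad out 0.4 gap 0.0361
[205 111  43  16 147] [0.02764479 0.00143178 0.34320225]
```

View pics/side7.png

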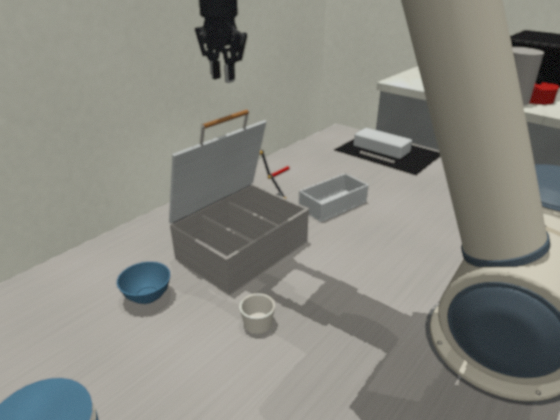

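The lid stands alone; bar at (225,118), grip at (280,172), fingers clear above. Rotating the tool 90° while moving to the right of the lid.

servo_tool([
  {"slide":[0,0.1,0],"delta_rot":[0,0,0.09],"gripper":1},
  {"slide":[0,0.2,0],"delta_rot":[0,0,0.18],"gripper":1},
  {"slide":[0,0.3,0],"delta_rot":[0,0,0.27],"gripper":1},
  {"slide":[0,0.4,0],"delta_rot":[0,0,0.36],"gripper":1},
  {"slide":[0,0.5,0],"delta_rot":[0,0,0.45],"gripper":1},
  {"slide":[0,0.6,0],"delta_rot":[0,0,0.54],"gripper":1},
  {"slide":[0,0.7,0],"delta_rot":[0,0,0.63],"gripper":1},
  {"slide":[0,0.8,0],"delta_rot":[0,0,0.72],"gripper":1},
  {"slide":[0,0.9,0],"delta_rot":[0,0,0.81],"gripper":1},
  {"slide":[0,1,0],"delta_rot":[0,0,0.9],"gripper":1},
  {"slide":[0,1,0],"delta_rot":[0,0,0.98],"gripper":1},
  {"slide":[0,1,0],"delta_rot":[0,0,1],"gripper":1},
  {"slide":[0,1,0],"delta_rot":[0,0,1],"gripper":1},
], grip_force=40)

```text
clock: 14.95
tcp_pos: [0.6352, -0.0469, 0.5919]
tool_rot: [2.182, -2.259, -0.002]
wrist_force: [0.4, -0.6, 0.4]
finger_gap: -0.0001
```

```bash
python3 -c "
from mon import *; mon(tag='8')
st=read_state(); Rt=R.from_rotvec(st['tool_rot']).as_matrix(); print(Rt.round(3), st['joint_pos'].round(2))
K=np.array([.045,.1383]); 
for phi in (0,25):
    f=np.radians(phi); zt=np.array([-np.sin(f),-np.cos(f)]); n=np.array([np.cos(f),-np.sin(f)]) # n: hinge side/down normal from pin to finger axis
    for off in (.018,.04):
        g=K+n*off; tcp=g-zt*.160; print(phi,off,world([tcp[0],-.205,tcp[1]]).round(4))
"
```

```text
top K [] side K [[0.0448, 0.1385]] 
clk 15.0 tcp [ 0.6352 -0.0467  0.5921] th 1.3729 r 0.3346 F [0.1 0.  0.9] tang(push on tool, + = opening) 0.3 rad out 0.9 gap -0.0
[[-0.032 -0.999 -0.001]
 [-0.999  0.032  0.   ]
 [-0.     0.001 -1.   ]] [-0.17  0.41  0.99 -0.    1.74  1.44]
0 0.018 [ 0.6622 -0.103   0.2983]
0 0.04 [ 0.6842 -0.1037  0.2983]
25 0.018 [ 0.7281 -0.1052  0.2757]
25 0.04 [ 0.748  -0.1058  0.2664]
```

servo_tool([
  {"slide":[0.2,-0.2,0],"delta_rot":[0,0,0],"gripper":1},
  {"slide":[0.37,-0.45,0],"delta_rot":[-0.07,0,0],"gripper":1},
  {"slide":[0.37,-0.7,0.1],"delta_rot":[-0.14,0,0],"gripper":1},
  {"slide":[0.37,-0.765,0.3],"delta_rot":[-0.21,0,0],"gripper":1},
  {"slide":[0.37,-0.765,0.55],"delta_rot":[-0.278,0,0],"gripper":1},
  {"slide":[0.37,-0.765,0.8],"delta_rot":[-0.278,0,0],"gripper":1},
  {"slide":[0.37,-0.765,0.9],"delta_rot":[-0.278,0,0],"gripper":1},
  {"slide":[0.37,-0.765,0.9],"delta_rot":[-0.278,0,0],"gripper":1},
  {"slide":[0.37,-0.765,0.9],"delta_rot":[-0.278,0,0],"gripper":1},
])

```text
clock: 15.95
tcp_pos: [0.7481, -0.1059, 0.4588]
tool_rot: [1.95, -2.015, -0.447]
wrist_force: [-1.2, 0.3, 1.5]
finger_gap: -0.0
```

```bash
python3 -c "
from mon import *; mon(cams=('top','side','wrist'),tag='9')
st=read_state(); Rt=R.from_rotvec(st['tool_rot']).as_matrix(); print(Rt.round(3), st['joint_pos'].round(2),st['tcp_pos'])
K=np.array([.045,.1383]); f=np.arcsin(-Rt[0,2]); zt=np.array([-np.sin(f),-np.cos(f)]); n=np.array([np.cos(f),-np.sin(f)])
for off in (.04,.025,.018):
        g=K+n*off; tcp=g-zt*.155; w=world([tcp[0],-.203,tcp[1]]); print(off,w.round(4),shares(w,st))
"
```

```text
top K [] side K [[0.0446, 0.1388]] wrist K [[0.0474, 0.1368]] 
clk 16.05 tcp [ 0.7481 -0.106   0.4599] th 1.8156 r 0.202 F [-0.3  0.1  1.2] tang(push on tool, + = opening) -0.6 rad out 1.1 gap -0.0
[[-0.033 -0.907 -0.42 ]
 [-0.999  0.03   0.014]
 [ 0.     0.421 -0.907]] [-0.2   0.79  0.65 -0.08  2.12  1.37] [ 0.74805786 -0.10596321  0.45989767]
0.04 [ 0.7456 -0.1037  0.2621] [-0.015 -0.539  1.203]
0.025 [ 0.732  -0.1033  0.2684] [-0.015 -0.439  1.203]
0.018 [ 0.7257 -0.1031  0.2714] [-0.015 -0.393  1.203]
```

View pics/wrist9.png

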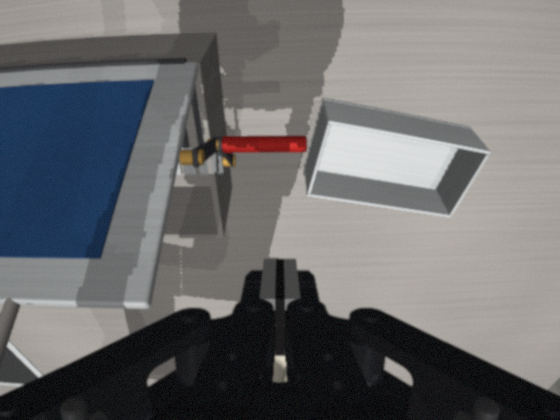

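View pics/side9.png

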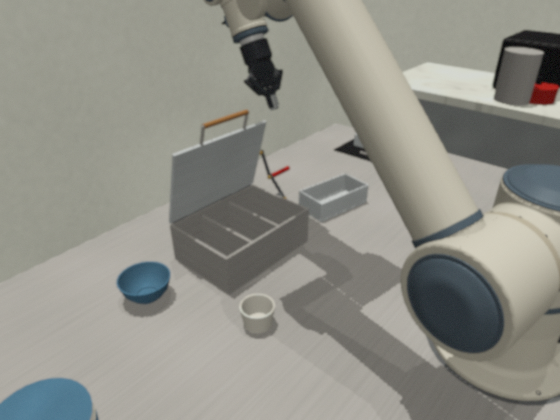

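Grip visible at (220–305,144) in the wrist picture; the fingers (column 280) are in line with its outer part and clear of the lid.

servo_tool([
  {"slide":[0.02,-0.2,0.15],"delta_rot":[0,0,0],"gripper":1},
  {"slide":[0.02,-0.4,0.35],"delta_rot":[0,0,0],"gripper":1},
  {"slide":[0.02,-0.54,0.55],"delta_rot":[0,0,0],"gripper":1},
  {"slide":[0.02,-0.54,0.75],"delta_rot":[0,0,0],"gripper":1},
  {"slide":[0.02,-0.54,0.95],"delta_rot":[0,0,0],"gripper":1},
  {"slide":[0.02,-0.54,1],"delta_rot":[0,0,0],"gripper":1},
  {"slide":[0.02,-0.54,1],"delta_rot":[0,0,0],"gripper":1},
])

```text
clock: 16.8
tcp_pos: [0.7579, -0.1094, 0.2884]
tool_rot: [1.949, -2.016, -0.448]
wrist_force: [-1.0, -1.2, 0.6]
finger_gap: -0.0003
```

servo_tool([
  {"slide":[0,0,0.1],"delta_rot":[0,0,0],"gripper":1},
  {"slide":[0,0,0.2],"delta_rot":[0,0,0],"gripper":1},
  {"slide":[0,0,0.2],"delta_rot":[0,0,0],"gripper":1},
  {"slide":[0,0,0.2],"delta_rot":[0,0,0],"gripper":1},
])

```text
clock: 17.2
tcp_pos: [0.7461, -0.109, 0.2627]
tool_rot: [1.95, -2.017, -0.445]
wrist_force: [-0.5, -0.4, 0.5]
finger_gap: 0.0001
```

```bash
python3 -c "
from mon import *; mon(cams=('wrist','side'),tag='10')
st=read_state(); Rt=R.from_rotvec(st['tool_rot']).as_matrix(); print(st['joint_pos'].round(2),st['tcp_pos'])
K=np.array([.045,.1383]); f=np.arcsin(-Rt[0,2]); zt=np.array([-np.sin(f),-np.cos(f)]); n=np.array([np.cos(f),-np.sin(f)])
c=ch(st['tcp_pos'])[0]; g=c[[0,2]]+zt*.155-K; print('y',c[1],'off',g@n,'along',g@zt,f)
p=grab_frame('side')[0]; cv2.imwrite('pics/z10.png',cv2.resize(p[60:240,180:400],None,fx=3.5,fy=3.3,interpolation=cv2.INTER_CUBIC)[:,:,::-1])
"
```

```text
wrist K [[0.0484, 0.1336]] side K [[0.045, 0.1388]] 
clk 17.25 tcp [ 0.7462 -0.109   0.2627] th -3.114 r 0.0472 F [-0.4 -0.4  0.6] tang(push on tool, + = opening) -0.6 rad out -0.4 gap -0.0
[-0.21  0.92  0.9  -0.07  1.75  1.4 ] [ 0.74606287 -0.10901315  0.26249927]
y -0.20825222563342216 off 0.04038132772194661 along -0.0005913656514775653 0.4338715735435019
```

View pics/wrist10.png

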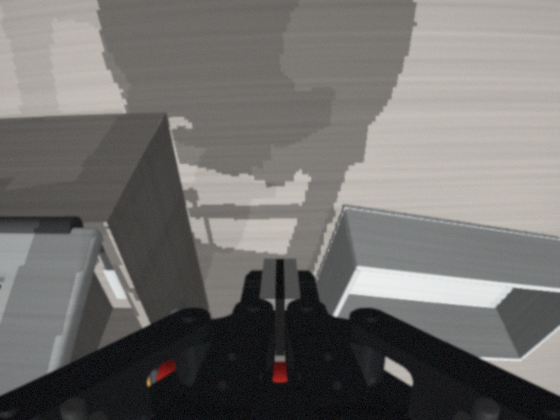

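View pics/z10.png

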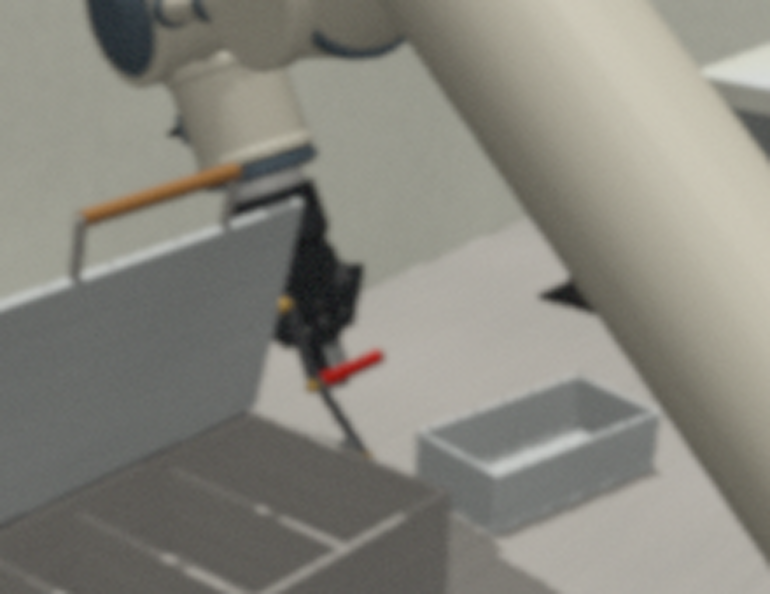

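servo_tool([
  {"slide":[0,0.05,0],"delta_rot":[0,0,0],"gripper":1},
  {"slide":[0,0.1,0],"delta_rot":[0,0,0],"gripper":1},
  {"slide":[0,0.12,0],"delta_rot":[0,0,0],"gripper":1},
  {"slide":[0,0.12,0],"delta_rot":[0,0,0],"gripper":1},
])

```text
clock: 17.75
tcp_pos: [0.7285, -0.1084, 0.269]
tool_rot: [1.949, -2.016, -0.447]
wrist_force: [-0.1, -1.1, 0.1]
finger_gap: 0.0002
```

```bash
cat > m2.py <<'E'
from mon import *
def m2(cams=('side','side'),tag=None):
    W=[]
    for i,c in enumerate(cams):
        st,o=grip(c,(c+tag+'.png') if tag and i==0 else None); W.append(st['wrist_force'])
        q=[x[1]+.006*x[5] for x in o][:1]
        print(c,'K',[np.round(x[[0,2]],4).tolist() for x in q],end=' ')
    Rt=R.from_rotvec(st['tool_rot']).as_matrix(); w=np.mean(W,0)
    f=np.arcsin(-Rt[0,2]); zt=np.array([-np.sin(f),-np.cos(f)]); n=np.array([np.cos(f),-np.sin(f)])
    c=ch(st['tcp_pos'])[0]; g=c[[0,2]]+zt*.155
    print('\nclk',st['clock'],'tcp',st['tcp_pos'].round(4),'grasp pt',g.round(4),'contact side pin ctr est',(g-n*.018).round(4),'Ftool',(Rt.T@w).round(1),'Fw',w.round(1),'tilt',round(f,3))
E
python3 -c "
from m2 import *; m2()"
```

```text
side K [[0.0451, 0.1386]] side K [[0.0446, 0.1389]] 
clk 17.8 tcp [ 0.7287 -0.1084  0.2688] grasp pt [0.0643 0.1283] contact side pin ctr est [0.0479 0.1359] Ftool [ 0.5 -0.3  0. ] Fw [ 0.3 -0.5 -0.2] tilt 0.436
```

servo_tool([
  {"slide":[0,0.01,0],"delta_rot":[0,0,0],"gripper":1},
  {"slide":[0,0.02,0],"delta_rot":[0,0,0],"gripper":1},
  {"slide":[0,0.027,0],"delta_rot":[0,0,0],"gripper":1},
  {"slide":[0,0.027,0],"delta_rot":[0,0,0],"gripper":1},
])

```text
clock: 18.25
tcp_pos: [0.7257, -0.1083, 0.2697]
tool_rot: [1.95, -2.017, -0.445]
wrist_force: [7.3, -0.0, -6.3]
finger_gap: -0.0002
```

```bash
python3 -c "
from m2 import *; m2()"
```

```text
side K [[0.0443, 0.1388]] side K [[0.0441, 0.1387]] 
clk 18.3 tcp [ 0.7257 -0.1083  0.2696] grasp pt [0.0614 0.1291] contact side pin ctr est [0.0451 0.1366] Ftool [-0.4 -9.1  2.9] Fw [ 7.1  0.2 -6.5] tilt 0.435
```

servo_tool([
  {"slide":[0,0.006,-0.002],"delta_rot":[0,0,0],"gripper":1},
  {"slide":[0,0.013,-0.004],"delta_rot":[0,0,0],"gripper":1},
  {"slide":[0,0.019,-0.006],"delta_rot":[0,0,0],"gripper":1},
  {"slide":[0,0.019,-0.006],"delta_rot":[0,0,0],"gripper":1},
])

```text
clock: 18.75
tcp_pos: [0.7245, -0.1085, 0.2711]
tool_rot: [1.951, -2.019, -0.442]
wrist_force: [20.5, -3.3, -17.0]
finger_gap: -0.0004
```

```bash
python3 -c "
from m2 import *; m2()"
```

```text
side K [[0.0431, 0.1385]] side K [[0.0431, 0.1384]] 
clk 18.8 tcp [ 0.7245 -0.1085  0.2711] grasp pt [0.0606 0.1303] contact side pin ctr est [0.0443 0.1378] Ftool [  2.4 -25.9   7.1] Fw [ 20.4  -3.1 -17.3] tilt 0.431
```

Force is much larger than the expected 4–7 N with barely any grip motion; backing off and looking.

servo_tool([
  {"slide":[0,-0.02,0.003],"delta_rot":[0,0,0],"gripper":1},
  {"slide":[0,-0.04,0.006],"delta_rot":[0,0,0],"gripper":1},
  {"slide":[0,-0.06,0.006],"delta_rot":[0,0,0],"gripper":1},
])

```text
clock: 19.15
tcp_pos: [0.7308, -0.1084, 0.2672]
tool_rot: [1.949, -2.015, -0.448]
wrist_force: [-0.0, 0.4, 0.5]
finger_gap: 0.0001
```

```bash
python3 -c "
from m2 import *; m2(cams=('side','wrist','side'),tag='11')
st=read_state()
p,D=grab_frame('wrist'); cv2.imwrite('pics/w11.png',p[:,:,::-1])
# width of gripper in tool coordinates from wrist depth
i=camera_info('wrist'); H=np.array(i['hand_eye']); 
vv,uu=np.mgrid[0:420,0:560]; n=cv2.undistortPoints(np.c_[uu.ravel(),vv.ravel()].astype(float).reshape(-1,1,2),i['intrinsics'],i['dist']).reshape(-1,2)
d=D.ravel(); P=(np.c_[n,np.ones(len(n))]*d[:,None])@H[:3,:3].T+H[:3,3]
k=(d>0)&(P[:,2]<.18)&(abs(P[:,1])<.04)
for z in np.arange(.03,.18,.01):
    q=P[k&(abs(P[:,2]-z)<.005)]
    if len(q): print(round(z,3),len(q),q.min(0).round(3),q.max(0).round(3))
p=grab_frame('top')[0]; cv2.imwrite('pics/top11.png',p[:,:,::-1])
"
```

```text
side K [[0.0447, 0.1387]] wrist K [[0.044, 0.1394]] side K [[0.0444, 0.1383]] 
clk 19.25 tcp [ 0.7309 -0.1084  0.2671] grasp pt [0.0663 0.1267] contact side pin ctr est [0.05   0.1343] Ftool [ 0.2  0.  -0.4] Fw [ 0.1 -0.2  0.3] tilt 0.437
0.08 2893 [-0.056 -0.022  0.078] [ 0.058 -0.011  0.085]
0.09 13215 [-0.06  -0.019  0.085] [ 0.062 -0.004  0.095]
0.1 12401 [-0.075 -0.019  0.095] [0.057 0.006 0.105]
0.11 7919 [-0.08  -0.019  0.105] [0.048 0.008 0.115]
0.12 10351 [-0.086 -0.018  0.115] [0.041 0.011 0.125]
0.13 5261 [-0.091 -0.027  0.125] [0.032 0.011 0.135]
0.14 4165 [-0.096 -0.036  0.135] [0.014 0.011 0.145]
0.15 3285 [-0.101 -0.04   0.145] [0.014 0.026 0.155]
0.16 838 [-0.069 -0.04   0.155] [0.014 0.018 0.165]
0.17 879 [-0.075 -0.04   0.165] [ 0.013 -0.007  0.175]
```

View pics/w11.png

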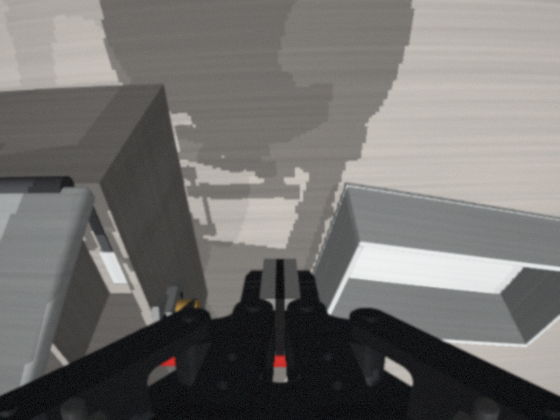

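View pics/top11.png

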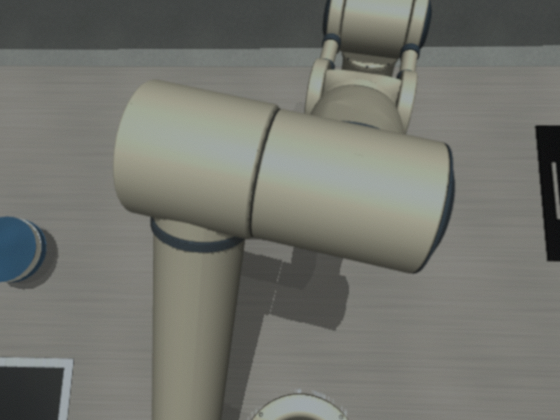

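The wrist depth shows why: the knuckles are ±62 mm wide about 65 mm above the tips, so they were bearing on the stay's upper pin rather than the finger on the grip alone. I'll back out and lean the gripper outward.

servo_tool([
  {"slide":[0,-0.15,0],"delta_rot":[0,0,0],"gripper":1},
  {"slide":[0,-0.15,-0.2],"delta_rot":[0,0,0],"gripper":1},
  {"slide":[0.2,-0.15,-0.4],"delta_rot":[0,0,0],"gripper":1},
  {"slide":[0.4,-0.15,-0.4],"delta_rot":[0,-0.08,0],"gripper":1},
  {"slide":[0.5,-0.15,-0.4],"delta_rot":[0,-0.16,0],"gripper":1},
  {"slide":[0.55,-0.15,-0.4],"delta_rot":[0,-0.24,0],"gripper":1},
  {"slide":[0.55,-0.15,-0.4],"delta_rot":[0,-0.33,0],"gripper":1},
  {"slide":[0.55,-0.15,-0.4],"delta_rot":[0,-0.33,0],"gripper":1},
  {"slide":[0.55,-0.15,-0.4],"delta_rot":[0,-0.33,0],"gripper":1},
])

```text
clock: 20.3
tcp_pos: [0.7736, -0.1927, 0.3121]
tool_rot: [-1.897, 2.207, 0.995]
wrist_force: [-0.3, -0.1, 0.2]
finger_gap: 0.0002
```

```bash
cat > m3.py <<'E'
from mon import *
def chv(v): return np.array([v[:2]@EX,v[:2]@EY,v[2]])
def m3(cams=('side','side'),tag=None,K=(.0447,.1385),y=-.208,offs=(.04,.021)):
    W=[]
    for i,c in enumerate(cams):
        st,o=grip(c,(c+tag+'.png') if tag and i==0 else None); W.append(st['wrist_force'])
        q=[x[1]+.006*x[5] for x in o][:1]
        print(c,'K',[np.round(x[[0,2]],4).tolist() for x in q],end=' ')
    Rt=R.from_rotvec(st['tool_rot']).as_matrix(); w=np.mean(W,0)
    X,Y,Z=[chv(Rt[:,i]) for i in range(3)]
    g=ch(st['tcp_pos'])[0]+.155*Z
    print('\nclk',st['clock'],'tcp',st['tcp_pos'].round(4),'graspC',g.round(4),'pin ctr at contact',(g+.018*Y).round(4),'Ftool',(Rt.T@w).round(1),'Fw',w.round(1))
    print('X',X.round(3),'Y',Y.round(3),'Z',Z.round(3),'j',st['joint_pos'].round(2))
    P=np.array([K[0],y,K[1]])
    for o in offs:
        d=P-o*Y-g; print('off',o,'shares',np.round([d@X/.15,d@Y/.15,d@Z/.15],3))
    return st
E
python3 -c "
from m3 import *; m3(tag='12')"
```

```text
side K [[0.044, 0.138]] side K [[0.0438, 0.1378]] 
clk 20.35 tcp [ 0.7738 -0.192   0.3124] graspC [ 0.1205 -0.2141  0.1901] pin ctr at contact [ 0.1041 -0.2141  0.1977] Ftool [ 0.3 -0.1  0.3] Fw [-0.1 -0.1 -0.4]
X [-0.208 -0.871 -0.446] Y [-0.906  0.     0.423] Z [-0.368  0.492 -0.789] j [-0.39  0.99  0.66  0.39  2.04  1.41]
off 0.04 shares [0.223 0.046 0.477]
off 0.021 shares [0.223 0.172 0.477]
```

View pics/side12.png

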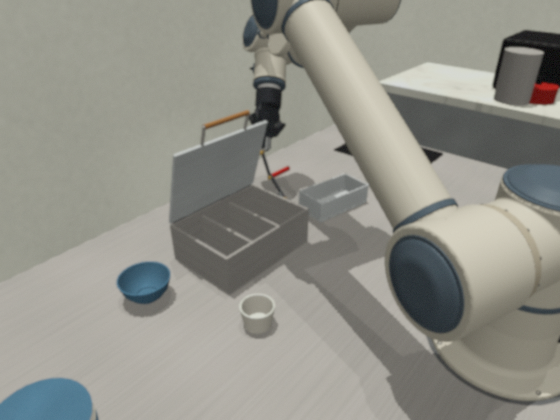

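servo_tool([
  {"slide":[0.22,0,0],"delta_rot":[0,0,0],"gripper":1},
  {"slide":[0.22,0,0.15],"delta_rot":[0,0,0],"gripper":1},
  {"slide":[0.22,0.04,0.3],"delta_rot":[0,0,0],"gripper":1},
  {"slide":[0.22,0.04,0.42],"delta_rot":[0,0,0],"gripper":1},
  {"slide":[0.22,0.04,0.48],"delta_rot":[0,0,0],"gripper":1},
  {"slide":[0.22,0.04,0.48],"delta_rot":[0,0,0],"gripper":1},
  {"slide":[0.22,0.04,0.48],"delta_rot":[0,0,0],"gripper":1},
])

```text
clock: 21.1
tcp_pos: [0.7357, -0.184, 0.2441]
tool_rot: [-1.896, 2.204, 0.996]
wrist_force: [0.5, -1.3, 1.0]
finger_gap: -0.0
```

```bash
python3 -c "
from m3 import *; m3(tag='13',cams=('wrist','side'),K=(.0445,.1383),offs=(.04,.021,.018))
p=grab_frame('side')[0]; cv2.imwrite('pics/z13.png',cv2.resize(p[60:240,180:400],None,fx=3.5,fy=3.3,interpolation=cv2.INTER_CUBIC)[:,:,::-1])"
```

```text
wrist K [[0.0478, 0.1343]] side K [[0.0446, 0.1383]] 
clk 21.15 tcp [ 0.7358 -0.1843  0.2443] graspC [ 0.0825 -0.2072  0.1221] pin ctr at contact [ 0.0662 -0.2072  0.1297] Ftool [ 0.3  0.2 -0.3] Fw [-0.1 -0.4  0.2]
X [-0.209 -0.869 -0.448] Y [-0.907  0.     0.422] Z [-0.366  0.495 -0.788] j [-0.4   0.98  0.86  0.35  1.86  1.33]
off 0.04 shares [0.009 0.009 0.005]
off 0.021 shares [0.009 0.135 0.005]
off 0.018 shares [0.009 0.155 0.005]
```

View pics/wrist13.png

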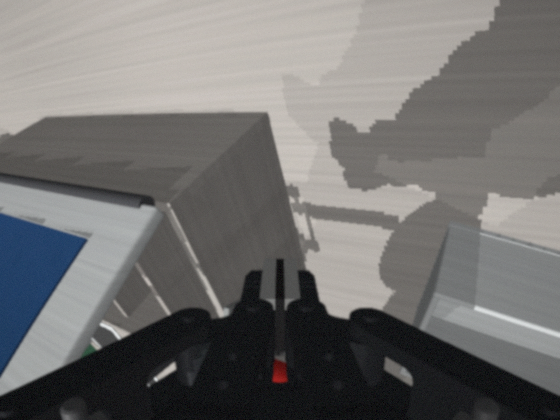

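View pics/z13.png

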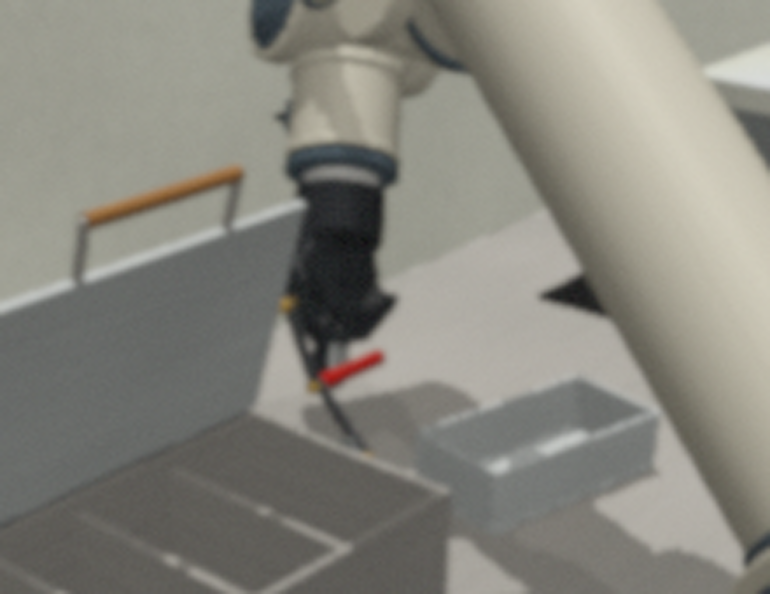

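The grip is hooked-side clear, with the knuckles now well outside the stay. Approaching the grip again.

servo_tool([
  {"slide":[0,0.05,0],"delta_rot":[0,0,0],"gripper":1},
  {"slide":[0,0.1,0],"delta_rot":[0,0,0],"gripper":1},
  {"slide":[0,0.13,0],"delta_rot":[0,0,0],"gripper":1},
  {"slide":[0,0.14,0],"delta_rot":[0,0,0],"gripper":1},
  {"slide":[0,0.147,0],"delta_rot":[0,0,0],"gripper":1},
  {"slide":[0,0.147,0],"delta_rot":[0,0,0],"gripper":1},
])

```text
clock: 21.85
tcp_pos: [0.7155, -0.1837, 0.253]
tool_rot: [-1.894, 2.205, 0.995]
wrist_force: [4.9, -1.3, 0.1]
finger_gap: -0.0001
```

```bash
python3 -c "
from m3 import *; m3(offs=())"
```

```text
side K [[0.0439, 0.1391]] side K [[0.0442, 0.1385]] 
clk 21.9 tcp [ 0.7156 -0.1836  0.253 ] graspC [ 0.0624 -0.207   0.1308] pin ctr at contact [ 0.0461 -0.207   0.1384] Ftool [-0.3 -4.9 -2.8] Fw [ 5.4 -1.3  0.3]
X [-0.21  -0.869 -0.449] Y [-0.907  0.001  0.422] Z [-0.366  0.495 -0.788] j [-0.4   0.94  0.93  0.35  1.84  1.31]
```

servo_tool([
  {"slide":[-0.001,0.006,-0.002],"delta_rot":[0,0,0],"gripper":1},
  {"slide":[-0.002,0.013,-0.004],"delta_rot":[0,0,0],"gripper":1},
  {"slide":[-0.002,0.013,-0.004],"delta_rot":[0,0,0],"gripper":1},
])

```text
clock: 22.25
tcp_pos: [0.7141, -0.1836, 0.2543]
tool_rot: [-1.894, 2.205, 0.995]
wrist_force: [5.0, -1.2, -1.1]
finger_gap: -0.0003
```

```bash
python3 -c "
from m3 import *; m3(offs=())"
```

```text
side K [[0.0421, 0.1393]] side K [[0.0422, 0.1398]] 
clk 22.3 tcp [ 0.7142 -0.1836  0.2543] graspC [ 0.0609 -0.207   0.1321] pin ctr at contact [ 0.0446 -0.207   0.1397] Ftool [ 0.3 -5.2 -2.4] Fw [ 5.5 -1.6 -0.4]
X [-0.21  -0.869 -0.449] Y [-0.907  0.001  0.422] Z [-0.366  0.495 -0.788] j [-0.41  0.94  0.94  0.35  1.84  1.31]
```

servo_tool([
  {"slide":[-0.001,0.006,-0.002],"delta_rot":[0,0,0],"gripper":1},
  {"slide":[-0.002,0.013,-0.003],"delta_rot":[0,0,0],"gripper":1},
  {"slide":[-0.003,0.019,-0.004],"delta_rot":[0,0,0],"gripper":1},
  {"slide":[-0.003,0.026,-0.006],"delta_rot":[0,0,0],"gripper":1},
  {"slide":[-0.003,0.026,-0.006],"delta_rot":[0,0,0],"gripper":1},
])

```text
clock: 22.85
tcp_pos: [0.711, -0.1835, 0.2571]
tool_rot: [-1.894, 2.204, 0.995]
wrist_force: [5.2, -1.7, 1.4]
finger_gap: -0.0
```

```bash
python3 -c "
from m3 import *; m3(offs=())"
```

```text
side K [[0.0396, 0.142]] side K [[0.0392, 0.1423]] 
clk 22.9 tcp [ 0.7111 -0.1835  0.257 ] graspC [ 0.0578 -0.2071  0.1349] pin ctr at contact [ 0.0415 -0.207   0.1425] Ftool [-0.2 -4.4 -3.4] Fw [ 5.2 -1.7  1. ]
X [-0.209 -0.869 -0.449] Y [-0.907  0.001  0.421] Z [-0.366  0.495 -0.788] j [-0.41  0.93  0.94  0.35  1.83  1.31]
```

servo_tool([
  {"slide":[-0.001,0.007,-0.001],"delta_rot":[0,0,0],"gripper":1},
  {"slide":[-0.001,0.013,-0.002],"delta_rot":[0,0,0],"gripper":1},
  {"slide":[-0.002,0.02,-0.003],"delta_rot":[0,0,0],"gripper":1},
  {"slide":[-0.002,0.026,-0.004],"delta_rot":[0,0,0],"gripper":1},
  {"slide":[-0.003,0.033,-0.005],"delta_rot":[0,0,0],"gripper":1},
  {"slide":[-0.003,0.033,-0.005],"delta_rot":[0,0,0],"gripper":1},
])

```text
clock: 23.55
tcp_pos: [0.7064, -0.1832, 0.2596]
tool_rot: [-1.894, 2.205, 0.998]
wrist_force: [2.1, 0.0, 0.0]
finger_gap: 0.0002
```

```bash
python3 -c "
from m3 import *; m3(offs=())"
```

```text
side K [[0.0342, 0.1462]] side K [[0.035, 0.1456]] 
clk 23.6 tcp [ 0.7065 -0.1832  0.2596] graspC [ 0.053  -0.2069  0.1376] pin ctr at contact [ 0.0367 -0.2069  0.1452] Ftool [-0.6 -2.  -1.1] Fw [ 2.4 -0.1  0.3]
X [-0.21  -0.869 -0.449] Y [-0.906  0.     0.423] Z [-0.367  0.496 -0.787] j [-0.41  0.92  0.96  0.34  1.83  1.3 ]
```

```bash
python3 -c "
from fit import *
p=[-0.0024,0.087,0.1005,-.0039,.0687]
for t in (1.3,1.28,1.26,1.24,1.2,1.15,1.1,1.05):
    A=Apos(p,t);F=np.array(p[:2]);D=np.linalg.norm(A-F);i=np.arccos((.07**2+p[4]**2-D*D)/(2*.07*p[4])); print(t,'knee',round(i-.3216,3),K(p,t).round(4))
"
```

```text
1.3 knee 2.52 [0.0269 0.1506]
1.28 knee 2.398 [0.0223 0.1525]
1.26 knee 2.303 [0.0186 0.1538]
1.24 knee 2.222 [0.0152 0.1547]
1.2 knee 2.083 [0.0092 0.156 ]
1.15 knee 1.937 [0.0026 0.1568]
1.1 knee 1.808 [-0.0036  0.157 ]
1.05 knee 1.691 [-0.0093  0.1567]
```

```bash
python3 -c "
import numpy as np
F=np.array([-.0024,.087]);a0=np.arctan2(.0589,.037)
for a in np.arange(1.2,25.1,1.2):
    t=a0+np.radians(a); d=.0695*np.array([np.cos(t)-np.cos(a0),np.sin(t)-np.sin(a0)])/.15
    print(round(a,1),np.round([-.21*d[0]-.449*d[1],-.907*d[0]+.422*d[1],-.367*d[0]-.787*d[1]],3).tolist())
"
```

```text
1.2 [-0.001, 0.01, -0.001]
2.4 [-0.001, 0.019, -0.002]
3.6 [-0.001, 0.029, -0.002]
4.8 [-0.002, 0.039, -0.003]
6.0 [-0.002, 0.048, -0.003]
7.2 [-0.002, 0.058, -0.003]
8.4 [-0.002, 0.068, -0.003]
9.6 [-0.002, 0.078, -0.003]
10.8 [-0.001, 0.087, -0.002]
12.0 [-0.001, 0.097, -0.002]
13.2 [-0.0, 0.107, -0.001]
14.4 [0.0, 0.116, 0.0]
15.6 [0.001, 0.126, 0.001]
16.8 [0.002, 0.135, 0.003]
18.0 [0.002, 0.145, 0.004]
19.2 [0.003, 0.154, 0.006]
20.4 [0.004, 0.164, 0.008]
21.6 [0.006, 0.173, 0.01]
22.8 [0.007, 0.183, 0.012]
24.0 [0.008, 0.192, 0.014]
```

servo_tool([
  {"slide":[-0.001,0.01,-0.001],"delta_rot":[0,0,0],"gripper":1},
  {"slide":[-0.001,0.019,-0.002],"delta_rot":[0,0,0],"gripper":1},
  {"slide":[-0.001,0.029,-0.002],"delta_rot":[0,0,0],"gripper":1},
  {"slide":[-0.002,0.039,-0.003],"delta_rot":[0,0,0],"gripper":1},
  {"slide":[-0.002,0.048,-0.003],"delta_rot":[0,0,0],"gripper":1},
  {"slide":[-0.002,0.058,-0.003],"delta_rot":[0,0,0],"gripper":1},
  {"slide":[-0.002,0.058,-0.003],"delta_rot":[0,0,0],"gripper":1},
])

```text
clock: 24.35
tcp_pos: [0.6988, -0.1829, 0.2639]
tool_rot: [-1.894, 2.205, 0.997]
wrist_force: [3.4, -1.4, 0.3]
finger_gap: 0.0001
```

```bash
python3 -c "
from m3 import *; m3(offs=(),tag='14')"
```

```text
side K [[0.0277, 0.151]] side K [[0.0281, 0.1503]] 
clk 24.4 tcp [ 0.6989 -0.1829  0.2638] graspC [ 0.0455 -0.2069  0.1418] pin ctr at contact [ 0.0291 -0.2069  0.1494] Ftool [-0.1 -2.8 -2.7] Fw [ 3.5 -1.4  1. ]
X [-0.21  -0.869 -0.449] Y [-0.906  0.001  0.423] Z [-0.367  0.496 -0.787] j [-0.41  0.91  0.98  0.34  1.82  1.3 ]
```

servo_tool([
  {"slide":[0,0.01,0],"delta_rot":[0,0,0],"gripper":1},
  {"slide":[0,0.02,0],"delta_rot":[0,0,0],"gripper":1},
  {"slide":[0.001,0.029,0.001],"delta_rot":[0,0,0],"gripper":1},
  {"slide":[0.001,0.039,0.001],"delta_rot":[0,0,0],"gripper":1},
  {"slide":[0.002,0.049,0.002],"delta_rot":[0,0,0],"gripper":1},
  {"slide":[0.002,0.058,0.003],"delta_rot":[0,0,0],"gripper":1},
  {"slide":[0.003,0.068,0.004],"delta_rot":[0,0,0],"gripper":1},
  {"slide":[0.003,0.077,0.006],"delta_rot":[0,0,0],"gripper":1},
  {"slide":[0.003,0.077,0.006],"delta_rot":[0,0,0],"gripper":1},
])

```text
clock: 25.35
tcp_pos: [0.6878, -0.1825, 0.2677]
tool_rot: [-1.894, 2.205, 0.998]
wrist_force: [1.5, -2.2, -0.5]
finger_gap: 0.0005
```

```bash
python3 -c "
from m3 import *; m3(offs=(),tag='15')
p,D=grab_frame('side')
m,l,s=mask(p,'orange'); j=np.argmax(s[1:,4])+1; v,u=np.nonzero(l==j); b=np.median(ch(bydepth('side',np.c_[u,v],D)),0); print(s[j],b,np.arctan2(b[2]-.108,.1-b[0]-.003))"
```

```text
side K [[0.017, 0.1551]] side K [[0.0163, 0.1551]] 
clk 25.4 tcp [ 0.6879 -0.1825  0.2677] graspC [ 0.0344 -0.2068  0.1457] pin ctr at contact [ 0.0181 -0.2068  0.1533] Ftool [ 0.6 -1.9 -1.4] Fw [ 2.1 -1.3 -0. ]
X [-0.21  -0.869 -0.449] Y [-0.906  0.     0.423] Z [-0.367  0.496 -0.787] j [-0.42  0.89  1.02  0.34  1.81  1.29]
[208 113  43  17 157] [0.01736354 0.00254178 0.33993343] 1.2400498430675195
```

servo_tool([
  {"slide":[0.001,0.01,0.001],"delta_rot":[0,0,0],"gripper":1},
  {"slide":[0.001,0.019,0.003],"delta_rot":[0,0,0],"gripper":1},
  {"slide":[0.002,0.029,0.005],"delta_rot":[0,0,0],"gripper":1},
  {"slide":[0.003,0.038,0.007],"delta_rot":[0,0,0],"gripper":1},
  {"slide":[0.004,0.048,0.009],"delta_rot":[0,0,0],"gripper":1},
  {"slide":[0.004,0.048,0.009],"delta_rot":[0,0,0],"gripper":1},
])

```text
clock: 26.1
tcp_pos: [0.6807, -0.1821, 0.2695]
tool_rot: [-1.894, 2.205, 0.998]
wrist_force: [1.4, -1.3, -0.5]
finger_gap: 0.0001
```

```bash
cat >> m3.py <<'E'
def bar(c='side'):
    p,D=grab_frame(c); m,l,s=mask(p,'orange'); j=np.argmax(s[1:,4])+1; v,u=np.nonzero(l==j); b=np.median(ch(bydepth(c,np.c_[u,v],D)),0)
    print('bar',s[j],b.round(4),'th',round(np.arctan2(b[2]-.108,.1-b[0]-.003),3))
E
python3 -c "
from m3 import *; m3(offs=(),tag='16'); bar()"
```

```text
side K [[0.0091, 0.1565]] side K [[0.0092, 0.1559]] 
clk 26.15 tcp [ 0.6807 -0.1821  0.2694] graspC [ 0.0272 -0.2066  0.1474] pin ctr at contact [ 0.0109 -0.2066  0.155 ] Ftool [ 0.4 -1.4 -1.4] Fw [ 1.7 -1.1  0.4]
X [-0.21  -0.869 -0.449] Y [-0.906  0.     0.423] Z [-0.367  0.496 -0.787] j [-0.42  0.88  1.04  0.34  1.8   1.28]
bar [212 116  43  17 155] [0.0066 0.0037 0.3357] th 1.193
```

Stay broken (grip at knee ≈2.07, lid ≈1.19). Withdrawing the fingers.

servo_tool([
  {"slide":[0,-0.08,0],"delta_rot":[0,0,0],"gripper":1},
  {"slide":[0,-0.2,0],"delta_rot":[0,0,0],"gripper":1},
  {"slide":[0,-0.2,-0.15],"delta_rot":[0,0,0],"gripper":1},
  {"slide":[0,-0.2,-0.4],"delta_rot":[0,0,0],"gripper":1},
  {"slide":[0,-0.2,-0.7],"delta_rot":[0,0,0],"gripper":1},
  {"slide":[0,-0.2,-0.9],"delta_rot":[0,0,0],"gripper":1},
  {"slide":[0,-0.2,-0.9],"delta_rot":[0,0,0],"gripper":1},
])

```text
clock: 26.95
tcp_pos: [0.756, -0.2536, 0.3664]
tool_rot: [-1.894, 2.205, 0.99]
wrist_force: [-0.5, 0.1, -0.5]
finger_gap: 0.0001
```

```bash
python3 -c "
from m3 import *; st=m3(offs=(),tag='17'); bar()
Rt=R.from_rotvec(st['tool_rot']); Rg=R.from_matrix(np.array([[EX[0],-EY[0],0],[EX[1],-EY[1],0],[0,0,-1]]))
d=(Rt.inv()*Rg).as_rotvec(); print('delta to yaw-1.9 down',np.degrees(d),np.linalg.norm(np.degrees(d)), d/(np.pi/2))
"
```

```text
side K [[0.0088, 0.1563]] side K [[0.0081, 0.1563]] 
clk 27.0 tcp [ 0.7556 -0.2525  0.364 ] graspC [ 0.1047 -0.2746  0.2418] pin ctr at contact [ 0.0884 -0.2745  0.2494] Ftool [ 0.4 -0.3  0.4] Fw [ 0.  -0.2 -0.6]
X [-0.21  -0.869 -0.449] Y [-0.907  0.002  0.421] Z [-0.365  0.495 -0.788] j [-0.46  0.96  0.58  0.37  2.16  1.38]
bar [212 116  43  17 155] [0.0063 0.0035 0.3359] th 1.192
delta to yaw-1.9 down [ -3.86968639  42.54197082 -92.84965942] 102.2049558882561 [-0.04299652  0.47268856 -1.03166288]
```

servo_tool([
  {"slide":[-0.1,0.1,-0.2],"delta_rot":[-0.003,0.039,-0.086],"gripper":1},
  {"slide":[-0.2,0.2,-0.4],"delta_rot":[-0.007,0.078,-0.172],"gripper":0.15},
  {"slide":[-0.3,0.28,-0.55],"delta_rot":[-0.01,0.118,-0.258],"gripper":0.15},
  {"slide":[-0.4,0.37,-0.7],"delta_rot":[-0.014,0.157,-0.344],"gripper":0.15},
  {"slide":[-0.449,0.421,-0.788],"delta_rot":[-0.018,0.197,-0.43],"gripper":0.15},
  {"slide":[-0.449,0.421,-0.788],"delta_rot":[-0.0215,0.236,-0.516],"gripper":0.15},
  {"slide":[-0.449,0.421,-0.788],"delta_rot":[-0.0215,0.236,-0.516],"gripper":0.15},
], grip_force=30)

```text
clock: 27.8
tcp_pos: [0.7555, -0.2504, 0.513]
tool_rot: [-2.782, 1.255, 0.559]
wrist_force: [-0.8, -0.4, 0.7]
finger_gap: 0.0362
```

```bash
cat >> m3.py <<'E'
def todown():
    st=read_state()
    Rt=R.from_rotvec(st['tool_rot']); Rg=R.from_matrix(np.array([[EX[0],-EY[0],0],[EX[1],-EY[1],0],[0,0,-1]]))
    d=(Rt.inv()*Rg).as_rotvec(); print(st['clock'],st['tcp_pos'],'drot',np.linalg.norm(np.degrees(d)), (d/(np.pi/2)).round(4)); return st
E
python3 -c "
from m3 import *; st=todown(); print(shares([.6149,-.1,.60],st),shares([.6149,.1037,.60],st)); bar()"
```

```text
27.8 [ 0.75553676 -0.25041319  0.5130151 ] drot 50.87114747939823 [-0.0215  0.2376 -0.5124]
[-1.487  0.076 -0.073] [-2.461 -0.837  0.172]
bar [212 116  43  17 155] [0.0064 0.0039 0.3359] th 1.192
```

servo_tool([
  {"slide":[-0.15,0.02,-0.1],"delta_rot":[-0.003,0.039,-0.085],"gripper":0.15},
  {"slide":[-0.3,0.03,-0.1],"delta_rot":[-0.007,0.079,-0.171],"gripper":0.15},
  {"slide":[-0.5,0.05,-0.1],"delta_rot":[-0.011,0.119,-0.256],"gripper":0.15},
  {"slide":[-0.7,0.05,-0.1],"delta_rot":[-0.014,0.158,-0.342],"gripper":0.15},
  {"slide":[-0.9,0.05,-0.1],"delta_rot":[-0.018,0.198,-0.427],"gripper":0.15},
  {"slide":[-1,0.05,-0.1],"delta_rot":[-0.0215,0.2376,-0.5124],"gripper":0.15},
  {"slide":[-1,0.05,-0.1],"delta_rot":[-0.0215,0.2376,-0.5124],"gripper":0.15},
])

```text
clock: 28.55
tcp_pos: [0.6627, -0.1496, 0.5795]
tool_rot: [-3.139, 0.06, 0.0]
wrist_force: [-0.3, -0.3, 1.1]
finger_gap: 0.0362
```

```bash
python3 -c "
from m3 import *; st=todown(); print(shares([.6149,.1037,.59],st)); bar()"
```

```text
28.55 [ 0.66274321 -0.14958899  0.5795478 ] drot 0.300082512844593 [-0.001   0.     -0.0032]
[-0.383 -1.675 -0.067]
bar [212 116  43  17 156] [0.0066 0.0034 0.3357] th 1.193
```

servo_tool([
  {"slide":[-0.1,-0.3,-0.067],"delta_rot":[0,0,-0.003],"gripper":0.15},
  {"slide":[-0.2,-0.6,-0.067],"delta_rot":[0,0,-0.003],"gripper":0.15},
  {"slide":[-0.3,-0.9,-0.067],"delta_rot":[0,0,-0.003],"gripper":0.15},
  {"slide":[-0.38,-1,-0.067],"delta_rot":[0,0,-0.003],"gripper":0.15},
  {"slide":[-0.38,-1,-0.067],"delta_rot":[0,0,-0.003],"gripper":0.15},
])

```text
clock: 29.1
tcp_pos: [0.6126, 0.0024, 0.5877]
tool_rot: [-3.14, 0.059, 0.009]
wrist_force: [0.1, -1.2, -0.1]
finger_gap: 0.0362
```

servo_tool([
  {"slide":[0,-0.3,0],"delta_rot":[0,0,0],"gripper":0.15},
  {"slide":[0,-0.6,0],"delta_rot":[0,0,0],"gripper":0.15},
  {"slide":[0,-0.67,0],"delta_rot":[0,0,0],"gripper":0.15},
  {"slide":[0,-0.67,0],"delta_rot":[0,0,0],"gripper":0.15},
])

```text
clock: 29.5
tcp_pos: [0.6172, 0.1018, 0.5873]
tool_rot: [3.141, -0.056, -0.007]
wrist_force: [0.2, -0.3, -0.0]
finger_gap: 0.0364
```

```bash
python3 -c "
from m3 import *; st=todown(); bar()
st=read_state(); p,D=grab_frame('wrist'); cv2.imwrite('pics/wrist18.png',p[:,:,::-1])
m,l,s=mask(p,'orange'); j=np.argmax(s[1:,4])+1; v,u=np.nonzero(l==j); uv=np.c_[u,v].astype(float); P=bydepth('wrist',uv,D,st); print(s[j],np.median(P,0),ch(np.median(P,0)))
print(shares([.6149,.1037,.4875],st))"
```

```text
29.5 [0.61719007 0.10176806 0.58729441] drot 0.28125263707427867 [ 0.0002  0.0027 -0.0015]
bar [212 116  43  17 151] [0.0061 0.0039 0.3359] th 1.191
[ 228  113   71  200 4110] [0.6171331  0.10962026 0.33715182] [[0.01094064 0.00598629 0.33715182]]
[-0.013 -0.021  0.667]
```

View pics/wrist18.png

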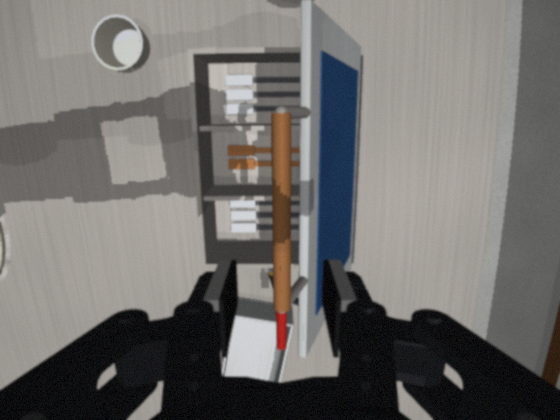

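Bar at column 282 lies between the pads; descending onto it.

servo_tool([
  {"slide":[-0.01,-0.015,0.15],"delta_rot":[0,0,0],"gripper":0.15},
  {"slide":[-0.01,-0.015,0.3],"delta_rot":[0,0,0],"gripper":0.15},
  {"slide":[-0.01,-0.015,0.45],"delta_rot":[0,0,0],"gripper":0.15},
  {"slide":[-0.01,-0.015,0.57],"delta_rot":[0,0,0],"gripper":0.15},
  {"slide":[-0.01,-0.015,0.65],"delta_rot":[0,0,0],"gripper":0.15},
  {"slide":[-0.01,-0.015,0.65],"delta_rot":[0,0,0],"gripper":0.15},
  {"slide":[-0.01,-0.015,0.65],"delta_rot":[0,0,0],"gripper":0.15},
])

```text
clock: 30.3
tcp_pos: [0.6149, 0.1028, 0.4918]
tool_rot: [3.141, -0.054, -0.001]
wrist_force: [0.3, -0.6, 0.5]
finger_gap: 0.0364
```

```bash
python3 -c "
from m3 import *; 
st=read_state(); p,D=grab_frame('wrist'); cv2.imwrite('pics/wrist19.png',p[:,:,::-1]); print(st['tcp_pos'],st['wrist_force'])
bar()"
```

```text
[0.61488526 0.10278508 0.49183785] [ 0.30538812 -0.5871666   0.53230894]
bar [212 121  23  12  93] [0.0066 0.0259 0.3362] th 1.194
```

View pics/wrist19.png

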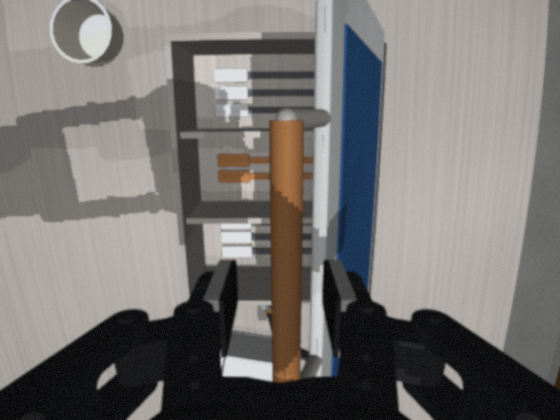

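servo_tool([
  {"slide":[0.012,0,0.025],"delta_rot":[0,0,0],"gripper":0.15},
  {"slide":[0.012,0,0.025],"delta_rot":[0,0,0],"gripper":0.4},
  {"slide":[0.012,0,0.025],"delta_rot":[0,0,0],"gripper":0.6},
  {"slide":[0.012,0,0.025],"delta_rot":[0,0,0],"gripper":1},
  {"slide":[0.012,0,0.025],"delta_rot":[0,0,0],"gripper":1},
  {"slide":[0.012,0,0.025],"delta_rot":[0,0,0],"gripper":1},
], grip_force=30)

```text
clock: 31.0
tcp_pos: [0.6164, 0.1035, 0.4877]
tool_rot: [-3.141, 0.051, 0.001]
wrist_force: [-0.4, 0.4, 1.2]
finger_gap: 0.0109
```

```bash
python3 -c "
from mon import *; mon(tz=.155)"
```

```text
top K [[0.0091, 0.1554]] side K [[0.0081, 0.1564]] 
clk 31.05 tcp [0.6163 0.1035 0.4877] th 1.1957 r 0.2447 F [-0.3  0.5  1.6] tang(push on tool, + = opening) 0.3 rad out 1.6 gap 0.0112
```

```bash
python3 -c "
from h import *
arc(1.196,np.arange(1.16,.87,-.04))"
```

```text
1.16 [np.float64(-0.054), 0, np.float64(0.023)]
1.12 [np.float64(-0.114), 0, np.float64(0.05)]
1.08 [np.float64(-0.172), 0, np.float64(0.079)]
1.04 [np.float64(-0.229), 0, np.float64(0.111)]
1.0 [np.float64(-0.285), 0, np.float64(0.146)]
0.96 [np.float64(-0.339), 0, np.float64(0.182)]
0.92 [np.float64(-0.392), 0, np.float64(0.22)]
0.88 [np.float64(-0.443), 0, np.float64(0.261)]
```

servo_tool([
  {"slide":[-0.027,0,0.011],"delta_rot":[0,0,0],"gripper":1},
  {"slide":[-0.054,0,0.023],"delta_rot":[0,0,0],"gripper":1},
  {"slide":[-0.084,0,0.036],"delta_rot":[0,0,0],"gripper":1},
  {"slide":[-0.114,0,0.05],"delta_rot":[0,0,0],"gripper":1},
  {"slide":[-0.143,0,0.064],"delta_rot":[0,0,0],"gripper":1},
  {"slide":[-0.172,0,0.079],"delta_rot":[0,0,0],"gripper":1},
  {"slide":[-0.172,0,0.079],"delta_rot":[0,0,0],"gripper":1},
])

```text
clock: 31.8
tcp_pos: [0.5898, 0.1043, 0.4751]
tool_rot: [3.141, -0.052, -0.003]
wrist_force: [-1.0, -0.4, -1.7]
finger_gap: 0.0107
```

```bash
python3 -c "
from mon import *; mon(tz=.155)"
```

```text
top K [[-0.0063, 0.1564]] side K [[-0.0072, 0.1571]] 
clk 31.85 tcp [0.5901 0.1043 0.4752] th 1.0768 r 0.2445 F [-0.9  0.1 -1.6] tang(push on tool, + = opening) -1.5 rad out -1.0 gap 0.0106
```

```bash
python3 -c "
from h import *
arc(1.077,np.arange(1.04,.55,-.05))"
```

```text
1.04 [np.float64(-0.053), 0, np.float64(0.03)]
0.99 [np.float64(-0.122), 0, np.float64(0.073)]
0.94 [np.float64(-0.189), 0, np.float64(0.119)]
0.89 [np.float64(-0.254), 0, np.float64(0.169)]
0.84 [np.float64(-0.316), 0, np.float64(0.222)]
0.79 [np.float64(-0.375), 0, np.float64(0.278)]
0.74 [np.float64(-0.432), 0, np.float64(0.337)]
0.69 [np.float64(-0.486), 0, np.float64(0.399)]
0.64 [np.float64(-0.536), 0, np.float64(0.463)]
0.59 [np.float64(-0.583), 0, np.float64(0.529)]
```

servo_tool([
  {"slide":[-0.053,0,0.03],"delta_rot":[0,0,0],"gripper":1},
  {"slide":[-0.122,0,0.073],"delta_rot":[0,0,0],"gripper":1},
  {"slide":[-0.189,0,0.119],"delta_rot":[0,0,0],"gripper":1},
  {"slide":[-0.254,0,0.169],"delta_rot":[0,0,0],"gripper":1},
  {"slide":[-0.316,0,0.222],"delta_rot":[0,0,0],"gripper":1},
  {"slide":[-0.375,0,0.278],"delta_rot":[0,0,0],"gripper":1},
  {"slide":[-0.375,0,0.278],"delta_rot":[0,0,0],"gripper":1},
  {"slide":[-0.375,0,0.278],"delta_rot":[0,0,0],"gripper":1},
])

```text
clock: 32.7
tcp_pos: [0.534, 0.1061, 0.4339]
tool_rot: [3.141, -0.052, -0.003]
wrist_force: [-2.5, -1.8, 0.1]
finger_gap: 0.0109
```

```bash
python3 -c "
from mon import *; mon(tz=.155); arc(.785,np.arange(.735,.27,-.05))"
```

```text
top K [[-0.0343, 0.1487]] side K [[-0.0346, 0.1498]] 
clk 32.75 tcp [0.5342 0.1061 0.434 ] th 0.7918 r 0.2446 F [-3.4 -2.1  0.3] tang(push on tool, + = opening) -2.1 rad out 2.6 gap 0.0104
0.735 [np.float64(-0.056), 0, np.float64(0.059)]
0.685 [np.float64(-0.109), 0, np.float64(0.121)]
0.635 [np.float64(-0.16), 0, np.float64(0.186)]
0.585 [np.float64(-0.206), 0, np.float64(0.253)]
0.535 [np.float64(-0.25), 0, np.float64(0.322)]
0.485 [np.float64(-0.29), 0, np.float64(0.393)]
0.435 [np.float64(-0.326), 0, np.float64(0.466)]
0.385 [np.float64(-0.358), 0, np.float64(0.541)]
0.335 [np.float64(-0.387), 0, np.float64(0.617)]
0.285 [np.float64(-0.412), 0, np.float64(0.695)]
```

servo_tool([
  {"slide":[-0.056,0,0.059],"delta_rot":[0,0,0],"gripper":1},
  {"slide":[-0.109,0,0.121],"delta_rot":[0,0,0],"gripper":1},
  {"slide":[-0.16,0,0.186],"delta_rot":[0,0,0],"gripper":1},
  {"slide":[-0.206,0,0.253],"delta_rot":[0,0,0],"gripper":1},
  {"slide":[-0.25,0,0.322],"delta_rot":[0,0,0],"gripper":1},
  {"slide":[-0.29,0,0.393],"delta_rot":[0,0,0],"gripper":1},
  {"slide":[-0.29,0,0.393],"delta_rot":[0,0,0],"gripper":1},
  {"slide":[-0.29,0,0.393],"delta_rot":[0,0,0],"gripper":1},
])

```text
clock: 33.6
tcp_pos: [0.4912, 0.1075, 0.3753]
tool_rot: [3.141, -0.052, -0.001]
wrist_force: [0.6, -3.1, -4.3]
finger_gap: 0.0107
```

```bash
python3 -c "
from mon import *; mon(tz=.155); arc(.485,np.arange(.445,.04,-.04))"
```

```text
top K [[-0.0546, 0.1332]] side K [[-0.055, 0.1336]] 
clk 33.65 tcp [0.4912 0.1075 0.3754] th 0.4929 r 0.2439 F [ 0.3 -2.8 -4.1] tang(push on tool, + = opening) -3.4 rad out -2.3 gap 0.0107
0.445 [np.float64(-0.029), 0, np.float64(0.058)]
0.405 [np.float64(-0.056), 0, np.float64(0.118)]
0.365 [np.float64(-0.081), 0, np.float64(0.178)]
0.325 [np.float64(-0.103), 0, np.float64(0.24)]
0.285 [np.float64(-0.122), 0, np.float64(0.302)]
0.245 [np.float64(-0.14), 0, np.float64(0.365)]
0.205 [np.float64(-0.154), 0, np.float64(0.429)]
0.165 [np.float64(-0.166), 0, np.float64(0.493)]
0.125 [np.float64(-0.176), 0, np.float64(0.558)]
0.085 [np.float64(-0.182), 0, np.float64(0.623)]
0.045 [np.float64(-0.187), 0, np.float64(0.688)]
```

Forces stay small; continuing to about 0.165 rad.

servo_tool([
  {"slide":[-0.029,0,0.058],"delta_rot":[0,0,0],"gripper":1},
  {"slide":[-0.056,0,0.118],"delta_rot":[0,0,0],"gripper":1},
  {"slide":[-0.081,0,0.178],"delta_rot":[0,0,0],"gripper":1},
  {"slide":[-0.103,0,0.24],"delta_rot":[0,0,0],"gripper":1},
  {"slide":[-0.122,0,0.302],"delta_rot":[0,0,0],"gripper":1},
  {"slide":[-0.14,0,0.365],"delta_rot":[0,0,0],"gripper":1},
  {"slide":[-0.154,0,0.429],"delta_rot":[0,0,0],"gripper":1},
  {"slide":[-0.166,0,0.493],"delta_rot":[0,0,0],"gripper":1},
  {"slide":[-0.166,0,0.493],"delta_rot":[0,0,0],"gripper":1},
])

```text
clock: 34.6
tcp_pos: [0.4658, 0.1084, 0.2998]
tool_rot: [-3.141, 0.052, 0.002]
wrist_force: [4.6, -0.9, -3.8]
finger_gap: 0.0105
```

```bash
python3 -c "
from mon import *; mon(tz=.155)"
```

```text
top K [[-0.0672, 0.1128]] side K [[-0.0678, 0.1143]] 
clk 34.65 tcp [0.4658 0.1084 0.3002] th 0.166 r 0.2436 F [ 3.2 -1.2 -3.7] tang(push on tool, + = opening) -3.1 rad out -3.8 gap 0.0111
```

servo_tool([
  {"slide":[-0.007,0,0.05],"delta_rot":[0,0,0],"gripper":1},
  {"slide":[-0.012,0,0.1],"delta_rot":[0,0,0],"gripper":1},
  {"slide":[-0.016,0,0.15],"delta_rot":[0,0,0],"gripper":1},
  {"slide":[-0.018,0,0.19],"delta_rot":[0,0,0],"gripper":1},
  {"slide":[-0.02,0,0.22],"delta_rot":[0,0,0],"gripper":1},
  {"slide":[-0.021,0,0.24],"delta_rot":[0,0,0],"gripper":1},
  {"slide":[-0.021,0,0.255],"delta_rot":[0,0,0],"gripper":1},
  {"slide":[-0.021,0,0.255],"delta_rot":[0,0,0],"gripper":1},
])

```text
clock: 35.5
tcp_pos: [0.4627, 0.1085, 0.2627]
tool_rot: [3.141, -0.052, -0.002]
wrist_force: [0.9, 1.2, -3.2]
finger_gap: 0.0107
```

```bash
python3 -c "
from mon import *; mon(tz=.155)"
```

```text
top K [[-0.0691, 0.1078]] side K [[-0.0695, 0.1087]] 
clk 35.55 tcp [0.4627 0.1085 0.2629] th 0.0117 r 0.2434 F [ 1.1  1.3 -3.2] tang(push on tool, + = opening) -3.2 rad out -1.0 gap 0.0108
```

servo_tool([
  {"slide":[0,0,0.007],"delta_rot":[0,0,0],"gripper":1},
  {"slide":[0,0,0.013],"delta_rot":[0,0,0],"gripper":1},
  {"slide":[0,0,0.02],"delta_rot":[0,0,0],"gripper":1},
  {"slide":[0,0,0.02],"delta_rot":[0,0,0],"gripper":1},
])

```text
clock: 36.0
tcp_pos: [0.4626, 0.1085, 0.2603]
tool_rot: [-3.141, 0.052, 0.001]
wrist_force: [-2.5, 1.7, 11.3]
finger_gap: 0.0102
```

```bash
python3 -c "
from mon import *; mon(tz=.155)"
```

```text
top K [[-0.0688, 0.1074]] side K [[-0.07, 0.1088]] 
clk 36.05 tcp [0.4626 0.1085 0.2603] th 0.0012 r 0.2435 F [-2.8  1.4 11.6] tang(push on tool, + = opening) 11.6 rad out 2.9 gap 0.0107
```

Force reversed to +11 N: the lid rests on the rim. Releasing and retreating straight up.

servo_tool([
  {"slide":[0,0,-0.005],"delta_rot":[0,0,0],"gripper":1},
  {"slide":[0,0,-0.005],"delta_rot":[0,0,0],"gripper":0.15},
  {"slide":[0,0,-0.005],"delta_rot":[0,0,0],"gripper":0.15},
  {"slide":[0,0,-0.005],"delta_rot":[0,0,0],"gripper":0.15},
  {"slide":[0,0,-0.1],"delta_rot":[0,0,0],"gripper":0.15},
  {"slide":[0,0,-0.25],"delta_rot":[0,0,0],"gripper":0.15},
  {"slide":[0,0,-0.5],"delta_rot":[0,0,0],"gripper":0.15},
  {"slide":[0,0,-0.8],"delta_rot":[0,0,0],"gripper":0.15},
  {"slide":[0,0,-1],"delta_rot":[0,0,0],"gripper":0.15},
  {"slide":[0,0,-1],"delta_rot":[0,0,0],"gripper":0.15},
])

```text
clock: 37.1
tcp_pos: [0.4635, 0.1085, 0.4138]
tool_rot: [-3.14, 0.052, -0.009]
wrist_force: [0.6, 0.9, -0.1]
finger_gap: 0.0363
```

```bash
python3 -c "
from m3 import *; mon(tz=.155,tag='20'); bar()
for q in ('bowl','cup','loaf_tin'): print(q,[(np.round(x['at'],3),round(x['score'],2)) for x in boxes_of('side',q)[:1]])
"
```

```text
top K [[-0.0689, 0.1075]] side K [[-0.0697, 0.1084]] 
clk 37.15 tcp [0.463  0.1085 0.4117] th 0.5579 r 0.2865 F [0.3 0.5 0. ] tang(push on tool, + = opening) 0.1 rad out -0.2 gap 0.0364
bar [267 224  39  26 203] [-0.1479  0.0037  0.1099] th 0.008
bowl [(array([0.67 , 0.359, 0.036]), 0.58)]
cup [(array([0.403, 0.268, 0.031]), 0.67)]
loaf_tin [(array([ 0.55 , -0.239,  0.036]), 0.8)]
```

View pics/side20.png

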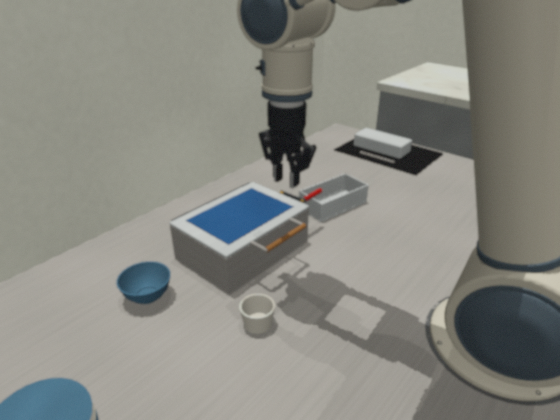

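The lid is shut: bar at (286,236) and grip at (312,194), the same pixels as at the start. The fingers are clear, and the bowl, cup and tin are in place. Handing in.

```bash
python3 -c "
from rig import *; print(close_job())"
```

```text
the job is handed in; nothing more can be done
None
```

I raised the lid, let the stay carry it, broke the stay by its grip, and lowered the lid shut at about 37 s. Two force events on the way (below) mean I can't fully rule out that the stay was strained. `close_job` gives no verdict.

- **Raising:** I lifted the lid by its bar to about 1.30 rad and saw the stay snap over. The red grip jumped to its locked position and the knee measured about 3.14 rad. After I let go, the stay alone carried the lid at about 1.28 rad for several seconds.
- **Breaking:** I drew the grip along its arc at 2 to 6 N until the knee was at about 2.07 rad with the lid at about 1.19 rad. The lid stayed there on its own.
- **Lowering:** I re-gripped the bar and lowered the lid at no more than about 0.6 rad/s until it rested on the rim, then released and retreated.

**Last checks:** The bar and the grip are back where they were at the start to within a pixel and a millimetre. The lid read about 0.00 rad from the arm and 0.008 rad from the camera. The wrist force is about zero, and the bowl, cup and tin are within about 7 mm of their first readings, which is about the detector's error.

**What went wrong on the way:**
- **Radial force on the bar:** While raising, it built up to about 48 N because the bar had slipped a few millimetres in the pads. I corrected this before the stay came tight.
- **First try at the grip:** It met about 27 N with almost no motion, probably because the gripper's wide knuckles bore on the stay or the lid edge. I backed off and leaned the gripper outward, after which it went at normal force. I had no direct reading of the foot's give at that moment, so it may have gone past its 2.2 mm limit.

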